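Serve the ring biscuit from the tilting carousel

TASK

Serve the ring-shaped biscuit without touching any biscuit: with the bowl lying back on its rest, turn the carousel (wing knob on top) until the ring's compartment faces the pouring spout, then tip the bowl forward (lift bar at its back) so that the ring slides down the spout into the steel pan. Then lower the bowl gently back onto its rest, not letting it drop, and let go; the other biscuits stay in the carousel, and the pan and the things beside the stand stay where they are.

Things in the scene. Friction and masses are not known exactly. Their poses are not given: they have to be found in the camera images.
- hub (a point): Round bowl (carousel body), clear wall: inner radius 120 mm, 4 mm thick, 57 mm high. Its axis leans 23 degrees from vertical at rest, back away from spout and pan, to the side of the lift bar. Point: on the axis, at compartment floor level. The frame tips with the bowl but does not turn with the carousel: z up along the axis, x towards the spout, y along the tipping axis.
- knob (a point): Middle of the black wing knob that turns the carousel: grip 64 mm long (its x), 18 wide (y), 30 high (z), on the bowl's axis, leaning with it; 93 mm above the compartment floor along the axis. Free height under it: 32 mm over the dividers, 28 over the wall's rim. The four white dividers lie at 0, 90, 180, 270 degrees from its x: compartment middles are 45 degrees off the grip.
- rotor (a joint): Turn of the carousel (floor, four dividers, centre post of 56 mm diameter and knob turn as one) within the bowl, rad, positive counter-clockwise seen from above; turns without end both ways and stays where it is left (friction about 0.06 N m). One compartment is 1.571 rad.
- bowl (a joint): Tipping of the bowl about its side pivots, rad: 0 lying back on its rest, grows as the bar is lifted and the spout goes down, 0.40 when the floor is level, 1.24 at the front stop (spout 48 degrees down). Heavier at the back, it falls back to 0 unless held; lifting by the bar takes about 3 N. The biscuits slide only once the floor slopes 27 to 35 degrees (0.87 to 1.01 rad).
- pivot (a point): Middle of the level tipping axis, fixed to the steel stand, 205 mm above the counter. x points to the spout and pan side, y along the axis, z up. Side plates stand 155 mm either side, up to 235 mm above the counter. The base plate reaches 195 mm behind and 265 mm in front, 180 mm to each side.
- bar (a point): Middle of the black round lift bar on the bowl, opposite the spout: 14 mm diameter, 150 mm long along its y, parallel to the tipping axis and 168 mm from it, on whose circle it swings as the bowl tips (168 mm above the counter at rest). 34 mm free between bar and bowl wall, 8 mm below the wall's rim; brackets 60 mm either side of its middle. Frame as hub.
- spout (a point): Middle of the spout's lip: a 96 mm wide steel trough from the only gap in the bowl's wall (100 mm wide), at compartment floor level, lip 160 mm from the bowl's axis. At rest it is the highest side of the bowl. Frame as hub.
- ring_biscuit_center (a point): Middle of the ring biscuit: a flat ring, 66 mm across, hole 26 mm, 16 mm thick, baked brown, 30 g, lying flat alone in one of the four compartments.
- ring_biscuit: The ring biscuit; origin at the middle of its underside, z through its hole.
- round_biscuit_center (a point): Middle of the round biscuit: full disc 66 mm across, 14 mm thick, same brown, in its own compartment.
- oblong_biscuit_center (a point): Middle of the oblong biscuit: flat rectangle 62 x 38 x 12 mm, same brown, in its own compartment.
- finger_biscuit_center (a point): Middle of the finger biscuit: bar with round ends 72 x 26 x 16 mm, same brown, in its own compartment.
- pan_floor (a point): Middle of the inner floor of the steel serving pan, a loose open box 162 x 150 mm outside, 55 mm high, 4 mm walls, standing on the stand's base plate on the spout side, where the tipped spout pours.
- jam_jar: Bystander: closed glass jar, 72 mm wide, 100 mm high, beside the stand; origin under its middle.
- oil_bottle: Bystander: closed glass bottle, 66 mm wide, 220 mm high, beside the stand; origin under its middle.
- sugar_bowl: Bystander: white ceramic bowl, 110 mm wide, 55 mm high, beside the stand; origin under its middle.
Mind the look-alikes: they are no part of the job. What is shaped like the part that bears oblong_biscuit_center but black is not meant. What is shaped like the ring_biscuit but red is not meant.

How it is judged:
By the outcome, as a careful person would: the job done as asked, in the order asked, and still so for the second after the job is handed in, with the robot touching nothing.
It also fails if it takes over 67 s, if anything falls off the work surface, if the arm or the gripper's body presses on something with over 40 N, if the wrist force passes 120 N, or if a joint passes its speed limit or range.

ROBOT

A 6-joint arm with a two-finger parallel gripper is mounted at the origin on the work surface. World frame = base frame: x ahead of the robot, y to its left, z up, the work surface at z = 0. Lengths are in m, angles in degrees, forces in N, time in s.
With the tool pointing down it reaches from about 0.4 to 0.825 m from the base axis. Payload 7 kg.
Tool frame: the origin (TCP) lies midway between the tips of the shut fingers; the grasp point (between the pads) lies ctrl.tcp_to_grasp behind it (ctrl.tcp_to_grasp is the distance from the TCP to the grasp point, in m); y points along the fingers, z is the direction in which the jaws open and shut, and the axes are right-handed (so a half turn about y gives the same grasp; the last joint's range is limited). The gripper opens to 88 mm and grips with 3 to 60 N. Pads are 19 mm wide; open, the fingers measure 130 mm over their backs; the gripper's body (78 mm by 193 mm) begins 47 mm behind the grasp point.
Start: joints at [-58.379, 20.546, 0.682, 0, -70.136, -16.507], TCP at [0.176, -0.652, 0.227] pointing down, gripper open.
Joint ranges: [-176.03, 176.03], [-82.01, 121.73], [-58.28, 71.71], [-173.87, 95.51], [-174.79, -0.11], [-173.66, 173.66]. Speed limits (degrees/s): [136.94, 136.94, 172.46, 180, 180, 180].

INTERFACE

Orientations are given as [roll, pitch, yaw] about the fixed x, y, z axes, in that order (R = Rz(yaw) Ry(pitch) Rx(roll)).
In Python, from plant import ctrl, snapshot, silhouettes gives the robot as it stands.
- The arm moves only by the shell command python3 -m pendant 'ROWS'. ROWS is JSON, a list that holds one entry, the list of rows, each a list of 7 numbers: the shift along the tool's x, y, z in cm, then the turn, a rotation vector about the tool's x, y, z in degrees, then the opening, from 0 (shut) to 1 (fully open). In form: [[[x, y, z, rx, ry, rz, hand], ...]]. A call has 1 to 12 rows; each row shifts and turns the commanded pose from where the row before left it, along the tool's axes as they then stand; what a row does not reach is not made up. A row lasts 1/12 s, in which the tool goes at most 41.7 mm and 7.16 degrees, less where a joint would pass 70% of its speed; a pose out of reach is approached as far as the arm can. A call with a gripper value outside its range is refused whole. The fingers move at their own pace and stop on an object; the grip force is fixed at half the most. Time passes only in rows, so rows that do not move let the fingers close. It gives the time, the measured TCP pose, the force and the opening at its end, in the units of the state.
- ctrl.get_obs(): the state, without advancing time (a new reading comes with each control period).
- snapshot(name): name is "scene" or "top" or "wrist"; returns a dict with "image" (400x640x3 uint8, red, green, blue), "camera_matrix" (3x3 intrinsics, pixels), "eye" and "orientation" of the camera in the world; the wrist camera has in their place "mount" (4x4, takes a point from camera to tool coordinates, whose origin is the TCP and whose axes are the tool frame's). Camera axes: x right, y down, z forward; pixel columns grow to the right and rows downward; lengths in m; the calibration is good to about 2 mm. The wrist camera is an equidistant fisheye: a pixel r from the principal point sees the ray r / f radians off the axis. A picture is of the moment at which its call begins: read the wrist's pose just before it. There is no depth.
- ctrl.close_job(): hands the job in, once; it reports no verdict.
Trained networks look in a picture, given as the dict that the camera call returned (one of the last four; its "shot" number tells which), for a name from the list of things; names that differ only in an ending like _2 or _b are one class to them, and where a whole thing is asked for, a point or a joint stands for the part that bears it (a point fixed in the world has none). Each returns a list of dicts, best first, with "confidence" (0 to 1); they miss things now and then, are a little off and sometimes report something else, mostly with a low value. They report only what shows in the picture. A call takes as long as a camera call. They do not tell look-alikes from the thing itself.
- silhouettes(picture, thing): "mask" (400x640 bool, what is visible of it) and "bbox" ([left, top, width, height] in pixels, round what is visible of it).
The state is a dict: "clock": time; "joint_pos": joint angles; "qvel": joint speeds; "tau": joint torques, N m; "tool_pos": TCP position; "orientation": TCP orientation; "force": force on the tool from outside, world axes, zero at the start; "moment": the same for the moment, N m; "opening": finger opening in m.
Only numpy, scipy, OpenCV 4.12 (cv2) and the standard library are available. Lean on these libraries where they do the work, as an engineer would, in place of code of your own. Each camera call takes 0.05 s, during which the arm holds its last target.

## Working session

There is one attempt and no reset: what is moved stays moved. The work goes in short steps, Python scripts to look and compute and a shell command to move; the robot and the scene stay as the last step left them, time stands still between calls to the robot, and variables do not carry over. Pictures are saved under pics/ and viewed, and the job is handed in when it is done.

```bash
ls; mkdir -p pics; python3 - <<'E'
from plant import ctrl, snapshot, silhouettes
import cv2, numpy as np
print(ctrl.get_obs(), ctrl.tcp_to_grasp)
for n in ["scene","top","wrist"]:
    s=snapshot(n); cv2.imwrite(f"pics/{n}0.png", s["image"][:,:,::-1])
    print(n,{k:(v.tolist() if hasattr(v,'tolist') else v) for k,v in s.items() if k!="image"})
E
```

```text
pics
{'clock': 0.0, 'joint_pos': array([-5.83787411e+01,  2.05917635e+01,  6.33308277e-01, -2.03851476e-02,
       -7.01374127e+01, -1.65071680e+01]), 'qvel': array([ 0.00653113,  0.03080283,  0.06466167, -0.0758778 ,  0.07140681,
        0.03978178]), 'tau': array([ 7.59967352e-04, -5.82717168e+01,  2.93048912e+01,  6.99686229e+00,
        6.63730607e-03, -1.76099911e-04]), 'tool_pos': array([ 0.17584329, -0.65117018,  0.22561463]), 'orientation': array([-8.99026379e+01,  8.86868986e-03,  1.51071563e+01]), 'force': array([0.05385002, 0.27791414, 0.01423067]), 'moment': array([0.05322682, 0.01010086, 0.00689804]), 'opening': 0.08782441847916371} 0.0188
scene {'camera_matrix': [[476.7138900587233, 0.0, 323.49658664565794], [0.0, 476.7138900587233, 201.3559956935322], [0.0, 0.0, 1.0]], 'eye': [1.2837791489683332, -0.6060524951327191, 0.9259709744110866], 'orientation': [-129.13159519110053, 0.0770259758023184, 46.888646607854454], 'shot': 1}
top {'camera_matrix': [[505.8678933769543, 0.0, 317.93717146546317], [0.0, 505.8678933769543, 195.63330650641242], [0.0, 0.0, 1.0]], 'eye': [0.4567263759105965, 0.02555048661363877, 1.3378766305530798], 'orientation': [-174.01526785209265, -0.6140788133746152, -90.37849744249542], 'shot': 2}
wrist {'camera_matrix': [[309.70691628693146, 0.0, 320.4610751994506], [0.0, 309.70691628693146, 195.46953416505775], [0.0, 0.0, 1.0]], 'mount': [[0.0011009367667282283, 0.9697659109598008, 0.24403455877916846, -0.06569750653810709], [0.00048148308839804816, -0.24403519244145344, 0.9697662569011661, -0.15804581392878483], [0.999999278055875, -0.0009501528143181991, -0.0007355932015664559, 0.00047817644156566974], [0.0, 0.0, 0.0, 1.0]], 'shot': 3}
```

View pics/scene0.png

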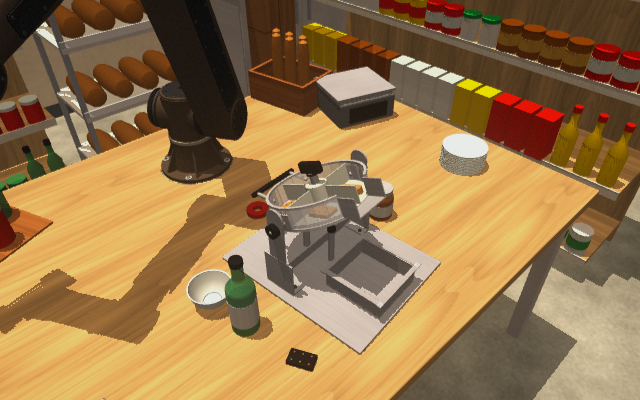

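View pics/top0.png

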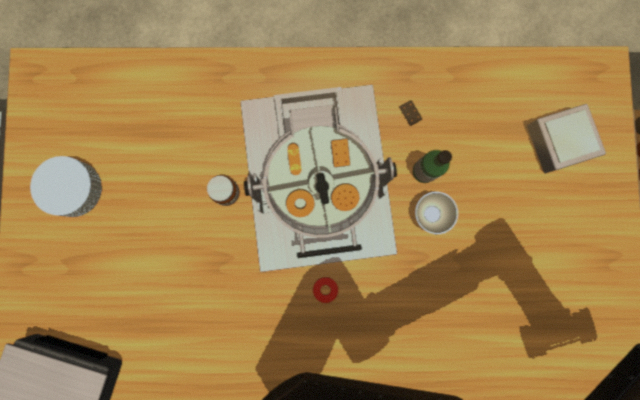

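View pics/wrist0.png

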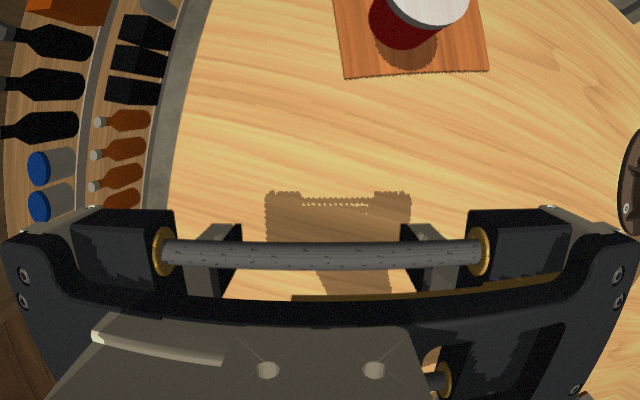

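```bash
cat > h.py <<'E'
from plant import ctrl, snapshot, silhouettes
import cv2, numpy as np
from scipy.spatial.transform import Rotation as Ro
from scipy.optimize import least_squares
def cam(s):
    return Ro.from_euler('xyz',s["orientation"],degrees=True).as_matrix(), np.array(s["eye"]), np.array(s["camera_matrix"])
def proj(s,P):
    R,e,K=cam(s); q=(np.atleast_2d(P)-e)@R; q=q@K.T; return q[:,:2]/q[:,2:]
def ray(s,uv):
    R,e,K=cam(s); d=np.linalg.inv(K)@[uv[0],uv[1],1]; d=R@d; return e,d/np.linalg.norm(d)
def tri(obs):
    A=np.zeros((3,3));b=np.zeros(3)
    for s,uv in obs:
        e,d=ray(s,uv);M=np.eye(3)-np.outer(d,d);A+=M;b+=M@e
    return np.linalg.solve(A,b)
def onz(s,uv,z):
    e,d=ray(s,uv); return e+d*(z-e[2])/d[2]
E
python3 - <<'E'
from h import *
import pickle
T=snapshot("top");S=snapshot("scene")
pickle.dump((T,S),open("ts0.pkl","wb"))
for th in ["knob","bar","spout","ring_biscuit","round_biscuit_center","oblong_biscuit_center","finger_biscuit_center","pan_floor","bowl","jam_jar","oil_bottle","sugar_bowl"]:
    o=[]
    for nm,s in (("top",T),("scene",S)):
        for r in silhouettes(s,th)[:3]:
            m=r["mask"]; ys,xs=np.nonzero(m)
            print(th,nm,round(r["confidence"],2),r["bbox"],"cen",xs.mean().round(1),ys.mean().round(1),m.sum())
im=T["image"][70:280,210:430,::-1]
cv2.imwrite("pics/topcrop0.png",cv2.resize(im,None,fx=3,fy=2.8,interpolation=cv2.INTER_CUBIC)[:, :])
im=S["image"][130:360,200:450,::-1]
cv2.imwrite("pics/scenecrop0.png",cv2.resize(im,None,fx=2.6,fy=2.6,interpolation=cv2.INTER_CUBIC))
E
```

```text
knob top 0.91 [267.1, 128.0, 108.0, 95.9] cen 317.9 174.0 5869
knob scene 0.78 [282.4, 161.1, 85.4, 48.1] cen 322.8 185.5 2121
bar top 0.95 [255.4, 103.8, 128.5, 153.5] cen 319.2 177.1 9725
bar scene 0.59 [252.8, 159.8, 132.0, 73.1] cen 321.9 194.3 6236
spout top 0.98 [254.6, 103.7, 134.9, 152.3] cen 319.2 177.8 10047
spout top 0.35 [204.5, 175.0, 31.2, 29.0] cen 222.3 190.5 683
spout scene 0.59 [253.2, 159.4, 133.9, 71.3] cen 321.2 194.1 6491
spout scene 0.48 [284.1, 162.0, 82.3, 46.7] cen 323.8 185.8 2070
spout scene 0.38 [189.0, 272.0, 40.9, 36.0] cen 207.7 289.1 1258
ring_biscuit top 0.89 [314.8, 278.4, 23.6, 23.6] cen 324.7 289.6 430
ring_biscuit top 0.59 [288.4, 185.8, 25.0, 33.4] cen 299.4 202.6 606
ring_biscuit scene 0.59 [245.1, 202.0, 19.5, 19.9] cen 256.8 210.2 312
round_biscuit_center top 0.94 [330.3, 182.0, 28.9, 26.4] cen 344.4 196.5 639
round_biscuit_center top 0.24 [255.1, 107.2, 131.2, 150.0] cen 319.0 177.1 9661
oblong_biscuit_center top 0.7 [399.8, 101.6, 21.9, 23.2] cen 410.5 112.9 340
oblong_biscuit_center top 0.64 [331.2, 139.8, 19.5, 28.7] cen 339.7 152.2 501
o
[... 494 characters left out ...]
27.9] cen 222.6 190.4 764
pan_floor scene 0.71 [320.5, 234.2, 100.3, 82.1] cen 369.9 274.1 4670
bowl scene 0.75 [252.7, 156.5, 134.4, 75.2] cen 322.3 194.1 6312
jam_jar top 0.69 [205.1, 177.4, 34.1, 28.0] cen 222.6 190.2 757
jam_jar scene 0.59 [371.5, 182.2, 24.9, 39.6] cen 383.9 205.1 497
oil_bottle top 0.84 [411.9, 148.0, 39.3, 37.5] cen 431.1 165.4 930
oil_bottle scene 0.83 [224.8, 257.7, 38.4, 79.5] cen 241.5 299.2 2011
sugar_bowl top 0.68 [273.5, 89.4, 71.8, 45.7] cen 306.5 104.1 1458
sugar_bowl top 0.54 [253.7, 106.2, 130.2, 151.3] cen 319.5 178.0 9880
sugar_bowl top 0.35 [204.5, 175.9, 34.3, 28.2] cen 222.7 189.9 746
sugar_bowl scene 0.6 [186.3, 271.2, 44.9, 38.8] cen 207.8 288.7 1326
```

View pics/topcrop0.png

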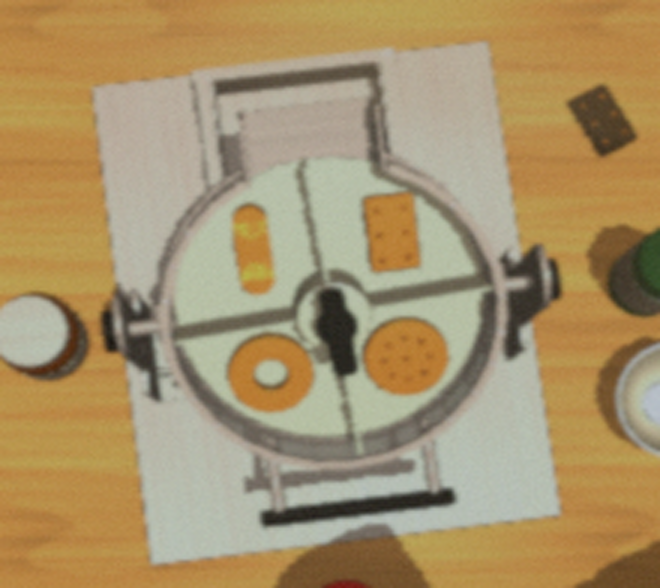

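View pics/scenecrop0.png

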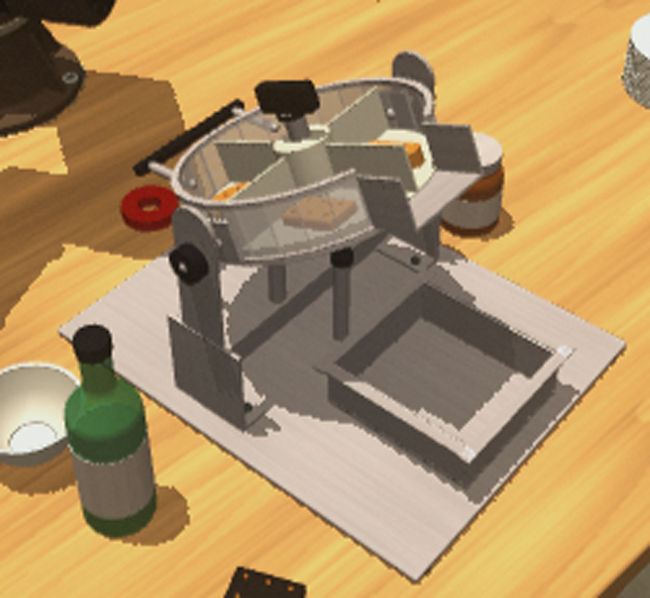

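```bash
cat > model.py <<'E'
from h import *
L=np.radians(23)
def bowlR(tip): # in stand frame
    a=-L+tip  # rotation about +y tips x down
    return Ro.from_euler('y',a).as_matrix()
def hubp(P,tip=0.):  # bowl-frame point (rel hub, m) -> stand frame rel pivot
    return bowlR(tip)@(np.array(P)-[0,0,0.012])
def w(p,Q): # stand->world, p=(x,y,yaw)
    c,s=np.cos(p[2]),np.sin(p[2]); return np.array([p[0]+c*Q[0]-s*Q[1],p[1]+s*Q[0]+c*Q[1],0.205+Q[2]])
E
cat > fit.py <<'E'
from model import *
import pickle
T,S=pickle.load(open("ts0.pkl","rb"))
tc=lambda u,v:(u/3+210-.33,v/2.8+70-.33)
sc=lambda u,v:(u/2.6+200-.3,v/2.6+130-.3)
bar=[-.165,0,.042]
obs=[]
def add(name,s,uv,f): obs.append((name,s,uv,f))
add("bar+T",T,tc(262,520),lambda p:w(p,hubp([-.165,.075,.042])))
add("bar-T",T,tc(455,495),lambda p:w(p,hubp([-.165,-.075,.042])))
add("bar+S",S,sc(140,167),lambda p:w(p,hubp([-.165,-.075,.042])))
add("bar-S",S,sc(240,105),lambda p:w(p,hubp([-.165,.075,.042])))
for uv,q in (((95,87),(.265,.18)),((487,42),(.265,-.18)),((560,515),(-.195,-.18)),((152,563),(-.195,.18))):
    add("plT",T,tc(*uv),lambda p,q=q:w(p,[q[0],q[1],-.205+p[3]]))
for uv,q in (((625,345),(.265,.18)),((417,580),(.265,-.18)),((60,332),(-.195,-.18))):
    add("plS",S,sc(*uv),lambda p,q=q:w(p,[q[0],q[1],-.205+p[3]]))
add("knobT",T,tc(337,325),lambda p:w(p,hubp([0,0,.100])))
add("knobS",S,sc(288,98),lambda p:w(p,hubp([0,0,.095])))
for i,uv in enumerate(((303,160),(178,333),(355,452),(490,282))):
    add("div%d"%i,T,tc(*uv),lambda p,i=i:w(p,hubp([.118*np.cos(p[4]+i*np.pi/2),.118*np.sin(p[4]+i*np.pi/2),.046])))
res=lambda p:np.concatenate([proj(s,f(p))[0]-uv for _,s,uv,f in obs])
r=least_squares(res,[.48,.02,.1,.005,0],loss='soft_l1')
p=r.x; print(p,"yaw",np.degrees(p[2]),"rotor",np.degrees(p[4]))
for (n,s,uv,f),e in zip(obs,res(p).reshape(-1,2)): print(n,np.round(uv,1),e.round(1))
np.save("p.npy",p)
for n,P in (("knob",[0,0,.093]),("bar",[-.165,0,.042]),("spout",[.16,0,0])): print(n,w(p,hubp(P)))
print("bar tipped",w(p,hubp([-.165,0,.042],1.24)), "spout tipped",w(p,hubp([.16,0,0],1.24)))
E
python3 fit.py
```

```text
[0.61607559 0.0082358  0.12126743 0.00508374 0.05249732] yaw 6.94811187908909 rotor 3.00787486003843
bar+T [297.  255.4] [-0.8 -1.3]
bar-T [361.3 246.5] [-0.4 -0.7]
bar+S [253.5 193.9] [-0.6  1.7]
bar-S [292.  170.1] [ 0.8 -0.5]
plT [241.3 100.7] [-1.3 -0.9]
plT [372.   84.7] [-0.  -0.9]
plT [396.3 253.6] [-0.1 -0.7]
plT [260.3 270.7] [-0.6 -0.1]
plS [440.1 262.4] [1.5 0.2]
plS [360.1 352.8] [0.3 1.8]
plS [222.8 257.4] [-0.9  0.1]
knobT [322.  185.7] [0.4 2.7]
knobS [310.5 167.4] [-0.5 -2.3]
div0 [310.7 126.8] [1.  2.2]
div1 [269.  188.6] [-1.2  2.5]
div2 [328.  231.1] [1.2 0. ]
div3 [373.  170.4] [0.6 1.9]
knob [0.5846588  0.00440718 0.27956089]
bar [ 0.45367185 -0.0115556   0.16814451]
spout [0.76692909 0.02661962 0.25647092]
bar tipped [ 0.52872611 -0.00240908  0.34776469] spout tipped [0.71339512 0.02009568 0.0779872 ]
```

```bash
python3 -m pendant '[[[0,-4,0,0,0,0,1],[0,-4,0,0,0,0,1],[0,-4,0,0,0,0,1],[0,-4,0,0,0,0,1],[0,-4,0,0,0,0,1],[2,0,2.06,0,0,0,1],[2.8,0,2.9,0,0,0,1],[2.8,0,2.9,0,0,0,1],[2.8,0,2.9,0,0,0,1],[2.8,0,2.9,0,0,0,1],[2.8,0,2.9,0,0,0,1]]]'; python3 -c "
from h import *
print(ctrl.get_obs())"
```

```text
clock: 2.37
tool_pos: [0.2876, -0.4483, 0.4267]
orientation: [-90.0, -0.0, 15.1]
force: [1.6, 0.5, 1.3]
opening: 0.0877
{'clock': 2.3667, 'joint_pos': array([-3.62167721e+01,  3.16000963e+00,  3.80453688e+00, -2.25521013e-03,
       -9.06173944e+01, -3.86922914e+01]), 'qvel': array([ 5.41152169e+01, -2.46651227e+01, -2.68130191e+01,  5.23772883e-02,
        2.42222378e+00, -5.36945255e+01]), 'tau': array([ -8.29828888, -34.52145696,  31.91961765,   7.45613292,
        -0.21942919,   1.64164737]), 'tool_pos': array([ 0.28758826, -0.44832667,  0.42665173]), 'orientation': array([-9.00197679e+01, -1.87218863e-02,  1.50909645e+01]), 'force': array([1.64473465, 0.47292399, 1.32031284]), 'moment': array([-0.00473095, -0.23049197,  0.00122599]), 'opening': 0.08770355263790088}
```

```bash
python3 -m pendant '[[[2.8,0,2.8,0,0,0,1],[2.8,0,2.8,0,0,0,1],[2.8,0,2.8,0,0,0,1],[2.8,0,2.8,0,0,0,1],[2.8,0,2.8,0,0,0,1],[2.8,0,2.8,0,0,0,1],[2.8,0,2.8,0,0,0,1],[2.8,0,2.8,0,0,0,1],[2.8,0,2.8,0,0,0,1],[2.8,0,2.8,0,0,0,1],[2.8,0,2.8,0,0,0,1],[2.8,0,2.8,0,0,0,1]]]'; python3 -m pendant '[[[2.8,0,2.8,0,0,0,1],[0,0,0,0,-7,0,1],[0,0,0,0,-7,0,1],[0,0,0,0,-7,0,1],[0,0,0,0,-7,0,1],[0,0,0,0,-7,0,1],[0,0,0,0,-7,0,1],[0,0,0,0,-7,0,1],[0,0,0,0,-7,0,1],[0,0,0,0,-7,0,1],[0,0,0,0,-7,0,1],[0,0,0,0,-7,0,1]]]';python3 -m pendant '[[[0,0,0,0,-7,0,1],[0,0,0,0,-7,0,1],[0,0,0,0,-7,0,1],[0,0,0,0,-7,0,1],[0,0,0,0,-7,0,1],[0,0,0,0,-7,0,1],[0,0,0,0,-7,0,1],[0,0,0,0,-7,0,1],[0,0,0,0,-7,0,1],[0,0,0,0,-7,0,1],[0,0,0,0,-7,0,1],[0,0,0,0,-7,0,1]]]'; python3 -c "
from h import *
print(ctrl.get_obs())"
```

```text
clock: 3.37
tool_pos: [0.5245, -0.0361, 0.4271]
orientation: [-90.0, -0.1, 15.1]
force: [0.5, -1.0, 0.2]
opening: 0.0875
clock: 4.37
tool_pos: [0.5437, -0.0037, 0.4267]
orientation: [-90.0, -0.0, 92.5]
force: [-0.1, -0.8, 0.1]
opening: 0.0877
clock: 5.37
tool_pos: [0.5437, -0.0037, 0.4267]
orientation: [-90.0, 0.0, 176.5]
force: [0.1, 0.9, 0.1]
opening: 0.0875
{'clock': 5.3667, 'joint_pos': array([ 2.02626245e+01,  4.29819933e+00,  5.04281601e+00, -2.08840450e-03,
       -9.07289960e+01,  6.61991283e+01]), 'qvel': array([ 8.13144566e-02, -1.67040466e-02,  2.90245998e-03, -2.79034942e-02,
       -1.24213356e-03,  8.34261158e+01]), 'tau': array([-1.29098924e-03, -3.74455404e+01,  3.12542152e+01,  7.35690638e+00,
        8.16936744e-02, -2.42260359e+00]), 'tool_pos': array([ 0.54368837, -0.00372451,  0.4266848 ]), 'orientation': array([-9.00082145e+01,  1.34494682e-02,  1.76461779e+02]), 'force': array([0.13730567, 0.92502577, 0.10325375]), 'moment': array([-0.09489484,  0.15749643, -0.03449847]), 'opening': 0.08752725970836689}
```

```bash
cat >> model.py <<'E'
def wproj(s,pose,P):
    R,t=pose; M=np.array(s["mount"]); K=np.array(s["camera_matrix"])
    q=(np.atleast_2d(P)-t)@R            # tool
    c=(q-M[:3,3])@M[:3,:3]
    r=np.hypot(c[:,0],c[:,1]); th=np.arctan2(r,c[:,2])
    return np.stack([K[0,2]+K[0,0]*th*c[:,0]/r,K[1,2]+K[1,1]*th*c[:,1]/r],1)
def pose():
    o=ctrl.get_obs(); return Ro.from_euler('xyz',o["orientation"],degrees=True).as_matrix(),np.array(o["tool_pos"])
E
python3 - <<'E'
from model import *
import pickle
po=pose(); s=snapshot("wrist"); pickle.dump((po,s),open("w1.pkl","wb"))
p=np.load("p.npy"); im=s["image"][:,:,::-1].copy()
def rp(ang,r,h): return w(p,hubp([r*np.cos(ang),r*np.sin(ang),h]))
a=p[4]
pts=[rp(a,.032*k,.108) for k in(-1,1)]+[rp(a+i*np.pi/2,.12,.046) for i in range(4)]+[w(p,hubp([-.165,y,.042])) for y in(-.075,.075)]
for u,v in wproj(s,po,pts): cv2.circle(im,(int(u),int(v)),3,(0,0,255),1); print(u,v)
cv2.imwrite("pics/w1.png",im)
E
```

```text
318.14975897145223 178.33524899819162
302.11830418058236 120.91725518720806
279.4006261328628 20.13503702474668
210.2241442482749 151.07626850024735
329.94638815064803 205.9680300060181
411.2664196325636 102.86249862317469
381.3598773889526 219.6458635064606
279.18452100222885 237.68283416770242
```

View pics/w1.png

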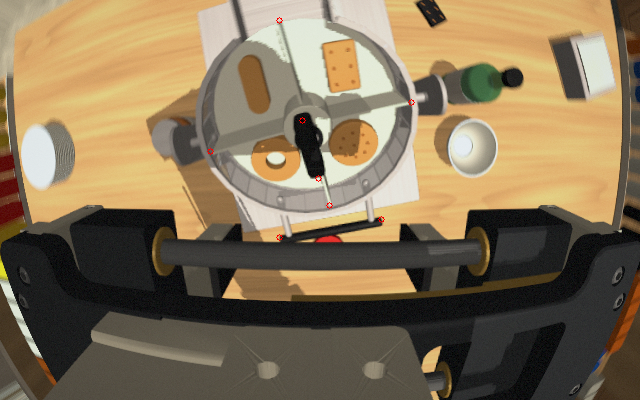

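```bash
python3 - <<'E'
import pickle,cv2
po,s=pickle.load(open("w1.pkl","rb"))
cv2.imwrite("pics/w1c.png",cv2.resize(s["image"][90:250,200:430,::-1],None,fx=3.4,fy=3.4,interpolation=cv2.INTER_CUBIC))
E
```

```text
(no output)
```

View pics/w1c.png

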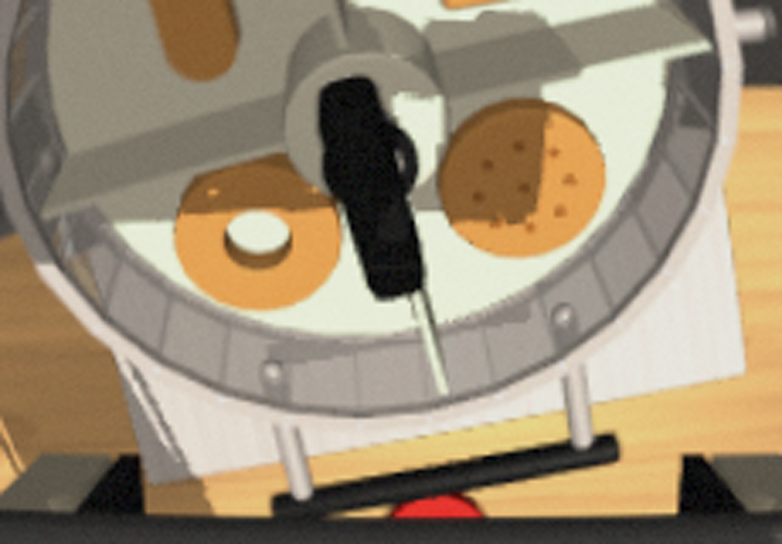

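```bash
python3 - <<'E'
s=open("fit.py").read()
a,b=s.split("res=lambda")
a+='''
po,W=pickle.load(open("w1.pkl","rb"))
cr=lambda u,v:(u/3.4+200-.35,v/3.4+90-.35)
for n,uv,P in (("d2",(447,392),2),("d1",(45,215),1),("d3",(710,45),3)):
    add("W"+n,(W,po),cr(*uv),lambda p,i=P:w(p,hubp([.118*np.cos(p[4]+i*np.pi/2),.118*np.sin(p[4]+i*np.pi/2),.046])))
for uv,y in (((275,505),.075),((615,448),-.075)): add("Wbar",(W,po),cr(*uv),lambda p,y=y:w(p,hubp([-.165,y,.042])))
for uv,x,h in (((350,82),.032,.078),((402,288),-.032,.106)): add("Wknob",(W,po),cr(*uv),lambda p,x=x,h=h:w(p,hubp([x*np.cos(p[4]),x*np.sin(p[4]),h])))
P2=lambda s,P: wproj(s[0],s[1],P) if isinstance(s,tuple) else proj(s,P)
'''
b=b.replace("proj(s,","P2(s,")
b+='''
zk=w(p,hubp([0,0,1]))-w(p,hubp([0,0,0])); xk=w(p,hubp([np.cos(p[4]),np.sin(p[4]),0]))-w(p,hubp([0,0,0])); yk=np.cross(zk,xk)
Rt=np.stack([-xk,-zk,-yk],1); K=w(p,hubp([0,0,.093]))
R,t=po
print("rotvec(tool)",Ro.from_matrix(R.T@Rt).as_rotvec(degrees=True))
for d in (.10,0): 
    tgt=K-zk*(.0188-d); print("tcp tgt",tgt,"shift in target frame cm",Rt.T@(tgt-t)*100,"in cur",R.T@(tgt-t)*100)
'''
open("fit.py","w").write(a+"res=lambda"+b)
E
python3 fit.py
```

```text
[0.61520659 0.00815258 0.12133681 0.0047663  0.06589444] yaw 6.952087072738684 rotor 3.7754733538898337
bar+T [297.  255.4] [-0.7 -0.9]
bar-T [361.3 246.5] [-0.4 -0.4]
bar+S [253.5 193.9] [-0.8  1.6]
bar-S [292.  170.1] [ 0.6 -0.6]
plT [241.3 100.7] [-1.3 -0.5]
plT [372.   84.7] [-0.  -0.5]
plT [396.3 253.6] [-0.1 -0.4]
plT [260.3 270.7] [-0.6  0.2]
plS [440.1 262.4] [1.2 0.1]
plS [360.1 352.8] [0.  1.6]
plS [222.8 257.4] [-1.  0.]
knobT [322.  185.7] [0.5 3.1]
knobS [310.5 167.4] [-0.7 -2.4]
div0 [310.7 126.8] [0.3 2.8]
div1 [269.  188.6] [-1.   3.6]
div2 [328.  231.1] [2.  0.3]
div3 [373.  170.4] [0.5 1.6]
Wd2 [331.1 204.9] [-0.2  0.2]
Wd1 [212.9 152.9] [-0.5 -0.4]
Wd3 [408.5 102.9] [ 1.1 -0.2]
Wbar [280.5 238.2] [-1.2  0.1]
Wbar [380.5 221.4] [ 0.9 -1.2]
Wknob [302.6 113.8] [-1.3 -3.6]
Wknob [317.9 174.4] [0.7 3.6]
knob [0.58379006 0.00432178 0.27956089]
bar [ 0.45280423 -0.01165008  0.16814451]
spout [0.76605882 0.02654687 0.25647092]
bar tipped [ 0.52785785 -0.00249836  0.34776469] spout tipped [0.71252529 0.02001922 0.0779872 ]
rotvec(tool) [ -1.34400928 -14.0746784   23.00489907]
tcp tgt [5.52295963e-01 4.81523412e-04 3.54305887e-01] shift in target frame cm [ 1.96973878  7.01625865 -0.44398949] in cur [-0.83146238  7.23815432 -0.47188486]
tcp tgt [0.5910818  0.00521091 0.2622554 ] shift in target frame cm [ 1.96973878 17.01625865 -0.44398949] in cur [-4.67130489 16.44420636 -1.18196606]
```

```bash
python3 -m pendant '[[[0,0,0,0,-7,0,1],[0,0,0,0,-7,0,1],[0,0,0,0,0,7,1],[0,0,0,0,0,7,1],[0,0,0,0,0,7,1],[0,0,0,0,0,2,1],[0,0,0,0,0,0,1]]]';
cat > tgt.py <<'E'
from model import *
import sys
# usage: frame-name
def knobframe(p,da=0,flip=1):
    a=p[4]+da
    o=w(p,hubp([0,0,0])); zk=w(p,hubp([0,0,1]))-o; xk=w(p,hubp([np.cos(a),np.sin(a),0]))-o; yk=np.cross(zk,xk)
    return w(p,hubp([0,0,.093])),np.stack([-flip*xk,-zk,-flip*yk],1),zk
def rel(Rt,tgt):
    R,t=pose(); print("rotvec(tool)",Ro.from_matrix(R.T@Rt).as_rotvec(degrees=True).round(2),"shift cur cm",(R.T@(tgt-t)*100).round(2),"shift tgt-frame",(Rt.T@(tgt-t)*100).round(2))
E
python3 - <<'E'
from tgt import *
p=np.load("p.npy"); K,Rt,zk=knobframe(p)
for d in (.10,0): rel(Rt,K-zk*(.0188-d))
print(ctrl.get_obs()["joint_pos"].round(1))
E
```

```text
clock: 6.0
tool_pos: [0.5413, -0.0045, 0.4273]
orientation: [-90.1, 23.2, -170.1]
force: [-0.7, -0.7, -0.7]
opening: 0.088
rotvec(tool) [ 1.28 -1.03 -0.28] shift cur cm [ 1.81  7.17 -0.29] shift tgt-frame [ 1.76  7.17 -0.48]
rotvec(tool) [ 1.28 -1.03 -0.28] shift cur cm [ 1.85 17.17 -0.06] shift tgt-frame [ 1.76 17.17 -0.48]
[ 24.3 -11.2 -15.5   6.2 -63.2  74. ]
```

Correct the small angle error, go to 10 cm above, then look.

```bash
python3 -m pendant '[[[0,0,0,1.3,-1,-0.3,1],[1.8,3.6,-0.5,0,0,0,1],[0,3.6,0,0,0,0,1],[0,0,0,0,0,0,1],[0,0,0,0,0,0,1]]]'; python3 - <<'E'
from tgt import *
import pickle
po=pose(); s=snapshot("wrist"); pickle.dump((po,s),open("w2.pkl","wb"))
p=np.load("p.npy"); K,Rt,zk=knobframe(p); rel(Rt,K-zk*.0188)
im=s["image"][:,:,::-1].copy()
a=p[4]
def rp(ang,r,h): return w(p,hubp([r*np.cos(ang),r*np.sin(ang),h]))
pts=[rp(a,.032*k,.108) for k in(-1,1)]+[rp(a+i*np.pi/2,.118,.046) for i in range(4)]
for u,v in wproj(s,po,pts): cv2.circle(im,(int(u),int(v)),3,(0,0,255),1); print(u,v)
cv2.imwrite("pics/w2.png",im)
E
```

```text
clock: 6.42
tool_pos: [0.5542, 0.001, 0.3517]
orientation: [-88.2, 22.4, -168.9]
force: [0.5, -0.6, 1.7]
opening: 0.0878
rotvec(tool) [-0.13  0.08  0.32] shift cur cm [ 0.18  9.85 -0.  ] shift tgt-frame [0.24 9.85 0.02]
320.959963079137 246.9326033959583
321.0371440345667 164.99713804813672
320.7364216564152 61.08901520937479
200.98044531788386 188.83710256493973
320.5984063656058 295.90783089472546
440.01360694180386 188.75577290648366
```

View pics/w2.png

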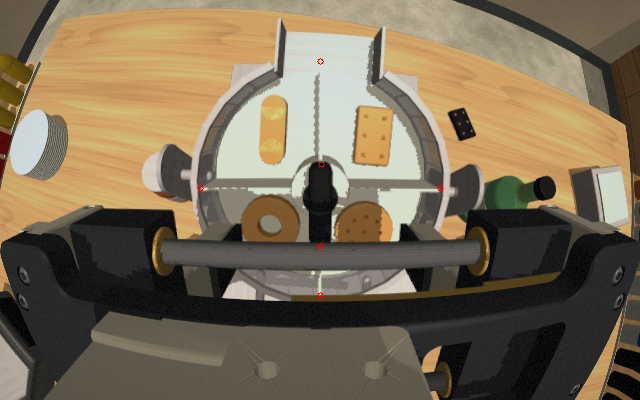

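```bash
python3 - <<'E'
import pickle,cv2
po,s=pickle.load(open("w2.pkl","rb"))
cv2.imwrite("pics/w2c.png",cv2.resize(s["image"][20:250,180:460,::-1],None,fx=2.6,fy=2.6,interpolation=cv2.INTER_CUBIC))
E
```

```text
(no output)
```

View pics/w2c.png

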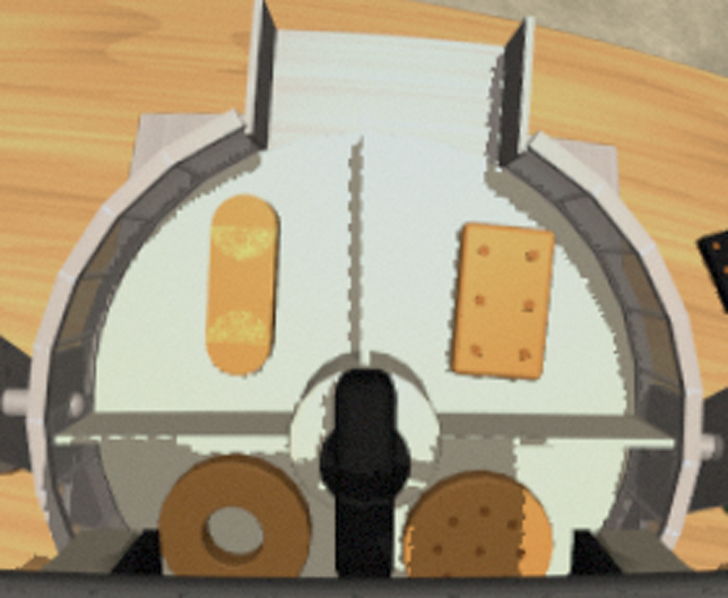

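```bash
python3 -m pendant '[[[0.2,3,0,0,0,0.3,1],[0,3,0,0,0,0,1],[0,2,0,0,0,0,1],[0,1.2,0,0,0,0,1],[0,0.6,0,0,0,0,1],[0,0,0,0,0,0,1],[0,0,0,0,0,0,1]]]'; python3 - <<'E'
from tgt import *
p=np.load("p.npy"); K,Rt,zk=knobframe(p); rel(Rt,K-zk*.0188)
E
```

```text
clock: 7.05
tool_pos: [0.5912, 0.0055, 0.2638]
orientation: [-88.3, 23.1, -168.8]
force: [0.1, 1.0, 0.1]
opening: 0.0878
rotvec(tool) [-0.07  0.12 -0.14] shift cur cm [0.08 0.14 0.02] shift tgt-frame [0.08 0.14 0.02]
```

```bash
python3 -m pendant '[[[0.08,0.1,0,0,0,0,0],[0,0,0,0,0,0,0],[0,0,0,0,0,0,0],[0,0,0,0,0,0,0],[0,0,0,0,0,0,0],[0,0,0,0,0,0,0],[0,0,0,0,0,0,0],[0,0,0,0,0,0,0]]]'; python3 - <<'E'
from tgt import *
p=np.load("p.npy"); K,Rt,zk=knobframe(p); rel(Rt,K-zk*.0188); print(ctrl.get_obs())
E
```

```text
clock: 7.72
tool_pos: [0.59, 0.0053, 0.2609]
orientation: [-88.3, 23.0, -168.8]
force: [0.2, -0.5, -0.7]
opening: 0.04
rotvec(tool) [-0.06  0.14 -0.04] shift cur cm [-0.15 -0.09  0.03] shift tgt-frame [-0.15 -0.09  0.03]
{'clock': 7.7167, 'joint_pos': array([ 23.62809169,  -2.15954698, -30.64082647,  10.19746989,
       -39.80730242,  70.63285166]), 'qvel': array([-0.10632887,  0.02714058,  0.02954044,  0.05060703,  0.04695863,
        0.0216511 ]), 'tau': array([ 2.65823568e-03, -2.63298941e+01,  2.93665051e+01,  6.68417260e+00,
        1.27744809e+00, -1.68728409e-02]), 'tool_pos': array([0.59002452, 0.00530714, 0.26088003]), 'orientation': array([ -88.27766761,   22.98815073, -168.79689735]), 'force': array([ 0.2112773 , -0.47085621, -0.71170568]), 'moment': array([-0.2027347 ,  1.43006879,  0.01205716]), 'opening': 0.039994211860861724}
```

```bash
python3 -m pendant '[[[0,0,0,0,0,0,0],[0,0,0,0,0,0,0],[0,0,0,0,0,0,0],[0,0,0,0,0,0,0],[0,0,0,0,0,0,0],[0,0,0,0,0,0,0]]]'; python3 - <<'E'
from tgt import *
p=np.load("p.npy"); K,Rt,zk=knobframe(p); rel(Rt,K-zk*.0188); print(ctrl.get_obs()["joint_pos"], ctrl.get_obs()["moment"])
E
```

```text
clock: 8.22
tool_pos: [0.59, 0.0054, 0.2608]
orientation: [-88.3, 23.0, -168.8]
force: [-0.8, 1.1, -0.0]
opening: 0.0179
rotvec(tool) [-0.05  0.14 -0.04] shift cur cm [-0.15 -0.09  0.05] shift tgt-frame [-0.15 -0.09  0.04]
[ 23.63571876  -2.15219788 -30.64006727  10.18734324 -39.80245768
  70.6331368 ] [0.222801   1.59799101 0.2054221 ]
```

```bash
python3 -m pendant '[[[-0.1,0,0,0,3,0,0],[0,0,0,0,7,0,0],[0,0,0,0,7,0,0],[0,0,0,0,7,0,0],[0,0,0,0,7,0,0],[0,0,0,0,7,0,0],[0,0,0,0,7,0,0],[0,0,0,0,7,0,0],[0,0,0,0,7,0,0],[0,0,0,0,7,0,0]]]';  python3 - <<'E'
from tgt import *
p=np.load("p.npy"); K,Rt,zk=knobframe(p,-np.radians(66)); rel(Rt,K-zk*.0188); print(ctrl.get_obs()["joint_pos"], ctrl.get_obs()["moment"])
E
```

```text
clock: 9.05
tool_pos: [0.5903, 0.006, 0.2609]
orientation: [-110.6, 10.4, 122.6]
force: [-5.9, 5.0, 2.2]
opening: 0.018
rotvec(tool) [-0.01 -0.2  -0.01] shift cur cm [-0.13 -0.1  -0.07] shift tgt-frame [-0.13 -0.1  -0.07]
[ 23.65401681  -2.10418883 -30.52754929  10.10195293 -39.90066889
   4.34979051] [1.65138252 3.10245616 0.93560767]
```

```bash
python3 -m pendant '[[[0,0,0,0,7,0,0],[0,0,0,0,7,0,0],[0,0,0,0,7,0,0],[0,0,0,0,7,0,0],[0,0,0,0,7,0,0],[0,0,0,0,7,0,0],[0,0,0,0,7,0,0],[0,0,0,0,7,0,0],[0,0,0,0,7,0,0],[0,0,0,0,7,0,0],[0,0,0,0,2.8,0,0],[0,0,0,0,0,0,0]]]';  python3 - <<'E'
from tgt import *
p=np.load("p.npy"); K,Rt,zk=knobframe(p,-np.radians(138.8)); rel(Rt,K-zk*.0188); print(ctrl.get_obs()["joint_pos"], ctrl.get_obs()["moment"])
s=snapshot("wrist"); cv2.imwrite("pics/w3.png",s["image"][:,:,::-1])
s=snapshot("top"); cv2.imwrite("pics/t3.png",s["image"][:,:,::-1])
E
```

```text
clock: 10.05
tool_pos: [0.5909, 0.006, 0.2612]
orientation: [-106.8, -16.1, 54.3]
force: [-1.4, 3.8, 1.2]
opening: 0.0178
rotvec(tool) [0.05 0.01 0.02] shift cur cm [-0.02 -0.09 -0.09] shift tgt-frame [-0.02 -0.09 -0.09]
[ 23.63573168  -2.08221127 -30.5000451   10.13129535 -39.85163422
 -68.24406871] [1.5318798  2.06147346 0.64315668]
```

View pics/w3.png

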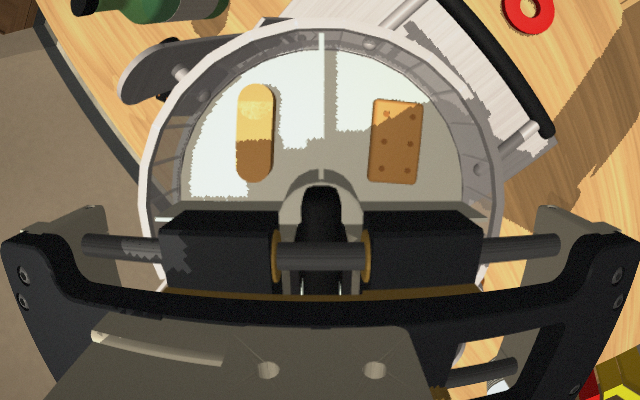

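```bash
python3 -m pendant '[[[0,0,0,0,0,0,1],[0,0,0,0,0,0,1],[0,0,0,0,0,0,1],[0,0,0,0,0,0,1],[0,0,0,0,0,0,1],[0,-2,0,0,0,0,1],[0,-4,0,0,0,0,1],[0,-4,0,0,0,0,1],[0,-4,0,0,0,0,1],[0,-3,0,0,0,0,1],[0,0,0,0,0,0,1],[0,0,0,0,0,0,1]]]';  python3 - <<'E'
from tgt import *
import pickle
print(ctrl.get_obs()["joint_pos"], ctrl.get_obs()["moment"])
po=pose();s=snapshot("wrist"); cv2.imwrite("pics/w4.png",s["image"][:,:,::-1]);pickle.dump((po,s),open("w4.pkl","wb"))
s=snapshot("top"); cv2.imwrite("pics/t4.png",cv2.resize(s["image"][70:280,210:430,::-1],None,fx=3,fy=2.8,interpolation=cv2.INTER_CUBIC))
E
```

```text
clock: 11.15
tool_pos: [0.5249, -0.0023, 0.4202]
orientation: [-107.0, -16.2, 54.5]
force: [0.9, 0.8, -1.3]
opening: 0.0867
[ 27.05284679 -13.29503659 -18.99893613   8.79071827 -62.54001286
 -67.54869363] [-0.08400566  1.43397227 -0.0030188 ]
```

View pics/w4.png

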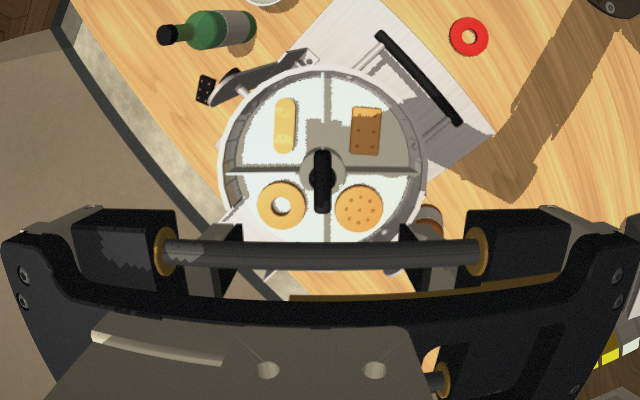

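View pics/t4.png

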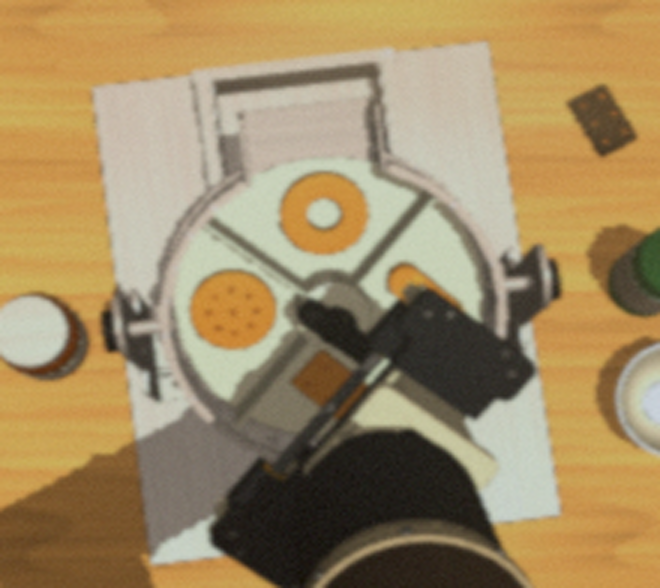

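```bash
cat > kin.py <<'E'
import numpy as np
from scipy.spatial.transform import Rotation as Ro
from scipy.optimize import least_squares
D=[([-58.3787,20.5918,.6333,-.0204,-70.1374,-16.5072],(.17584,-.65117,.22561),(-89.9026,.00887,15.107)),
([-36.2168,3.16,3.8045,-.00226,-90.617,-38.692],(.28759,-.44833,.42665),(-90.02,-.019,15.091)),
([20.26262,4.29820,5.04282,-.00209,-90.729,66.199],(.54369,-.00372,.42668),(-90.008,.0134,176.462)),
([23.62809,-2.1595,-30.6408,10.1975,-39.8073,70.6329],(.59002,.00531,.26088),(-88.2777,22.9882,-168.797)),
([27.0528,-13.295,-18.9989,8.7907,-62.540,-67.5487],(.5249,-.0023,.4202),(-107.0,-16.2,54.5)),
([23.65402,-2.10419,-30.52755,10.10195,-39.90067,4.34979],(.5903,.006,.2609),(-110.6,10.4,122.6))]
rx=lambda a:Ro.from_euler('x',a,degrees=True); ry=lambda a:Ro.from_euler('y',a,degrees=True); rz=lambda a:Ro.from_euler('z',a,degrees=True)
S4,=[1]
def fk(k,J,s4=1):
    s0,h,ax,az,bx,bz,c,ly,lw,cz=k
    R=rz(J[0]); p=np.array([0,0,h])
    R=R*ry(J[1]); p=p+R.apply([0,0,0]) 
    p=p+ rz(J[0]).apply([s0,ly,0])+R.apply([ax,0,az])
    R=R*ry(-J[2]); p=p+R.apply([bx,0,bz])
    R=R*rx(s4*J[3]); R=R*ry(-J[4]); p=p+R.apply([0,lw,cz])+R.apply([c,0,0])
    R=R*rx(s6*J[5])
    return R,p
s6=-1
# tool at J: forward axis = R x ; tool y = R x; 
def toolR(R): # constant mount: tool y=link x; solve for roll const
    return R.as_matrix()
def res(k,s4):
    o=[]
    for J,T,E in D: o+=list((fk(k,J,s4)[1]-T)*1000)
    return np.array(o+list((k-k0)*.3))
k0=np.array([0.05,.35,0,.3,.3,0.05,.25,-.19,0,0])
if __name__=="__main__":
  for s4 in(1,-1):
    r=least_squares(res,k0,args=(s4,)); print(s4,r.cost,r.x.round(4)); print(r.fun[:18].round(1))
    for J,T,E in D:
        R,_=fk(r.x,J,s4); M=R.inv()*Ro.from_euler('xyz',E,degrees=True); print(M.as_matrix().round(3).tolist())
    np.save("k%d.npy"%s4,r.x)
E
python3 kin.py
```

```text
1 365.9021367089266 [-0.531  -0.2835  1.0826 -0.3193 -0.4019  0.7703 -0.3314  2.9828 -3.1768
  0.3882]
[ -3.    0.8   4.4   9.1  -9.4   8.9  -6.7  -4.8 -13.    1.2  -2.2  -3.8
  -9.8   8.3   4.1   3.   -1.8  -0.6]
[[-0.001, 1.0, -0.0], [1.0, 0.001, 0.0], [0.0, -0.0, -1.0]]
[[-0.0, 1.0, -0.0], [1.0, 0.0, 0.0], [0.0, -0.0, -1.0]]
[[-0.0, 1.0, 0.0], [1.0, 0.0, -0.0], [-0.0, 0.0, -1.0]]
[[0.045, 0.974, -0.221], [0.96, -0.103, -0.26], [-0.276, -0.2, -0.94]]
[[0.121, 0.963, 0.241], [0.985, -0.085, -0.153], [-0.126, 0.256, -0.958]]
[[0.218, 0.975, -0.047], [0.939, -0.223, -0.262], [-0.266, 0.013, -0.964]]
-1 0.011717795728072682 [-2.000e-04  1.987e-01  3.000e-04  6.013e-01  4.634e-01  2.000e-04
  3.779e-01 -1.000e-03 -1.908e-01  2.000e-04]
[-0.  0. -0.  0. -0.  0. -0. -0.  0.  0.  0. -0.  0. -0. -0. -0. -0.  0.]
[[0.0, 1.0, -0.0], [1.0, -0.0, 0.0], [0.0, -0.0, -1.0]]
[[-0.0, 1.0, -0.0], [1.0, 0.0, 0.0], [0.0, -0.0, -1.0]]
[[-0.0, 1.0, -0.0], [1.0, 0.0, -0.0], [-0.0, -0.0, -1.0]]
[[0.0, 1.0, 0.0], [1.0, -0.0, 0.0], [0.0, 0.0, -1.0]]
[[0.001, 1.0, 0.001], [1.0, -0.001, -0.0], [-0.0, 0.001, -1.0]]
[[-0.0, 1.0, -0.0], [1.0, 0.0, 0.001], [0.001, -0.0, -1.0]]
```

```bash
cat > ik.py <<'E'
from kin import *
from model import *
K=np.load("k-1.npy"); M=np.array([[0,1,0],[1,0,0],[0,0,-1.]])
LO=np.array([-176.03,-82.01,-58.28,-173.87,-174.79,-173.66]);HI=np.array([176.03,121.73,71.71,95.51,-.11,173.66])
def ik(Rt,t,J0):
    def f(J):
        R,p=fk(K,J,-1); return np.r_[(p-t)*100,(Ro.from_matrix(Rt).inv()*R*Ro.from_matrix(M)).as_rotvec()*30]
    r=least_squares(f,np.clip(J0,LO+.01,HI-.01),bounds=(LO,HI),x_scale=30); return r.x,np.abs(r.fun).max()
def barpose(p,tip,phi,flip=1,back=0.,offx=0.,offz=0.):
    """tool with grasp point on bar; phi deg forward tilt of pointing; back: withdrawn along tool"""
    B=w(p,hubp([-.165,0,.042],tip)); c,s=np.cos(p[2]),np.sin(p[2])
    st=lambda v:np.array([c*v[0]-s*v[1],s*v[0]+c*v[1],v[2]])
    f=np.radians(phi); y=st([np.sin(f),0,-np.cos(f)]); x=flip*st([0,1,0]); z=np.cross(x,y)
    R=np.stack([x,y,z],1); return R,B+y*(.0188-back)
if __name__=="__main__":
    p=np.load("p.npy")
    J0=np.array([27,-13.3,-19,8.8,-62.5,-20.])
    for phi in (60,45,30,23,10,0,-15,-30,-48):
        J=J0
        for tip in (0,.4,.8,1.1,1.24):
            R,t=barpose(p,tip,phi); J,e=ik(R,t,J); print(phi,tip,J.round(0),"err",e.round(3), "wrist z",(fk(K,J,-1)[1]-R[:,1]*.378).round(2))
E
python3 ik.py
```

```text
60 0 [  6. -14. -47. -73.  -0.  74.] err 1.696 wrist z [ 0.14 -0.05  0.36]
60 0.4 [ -2. -19. -45. -74.  -9.  78.] err 0.905 wrist z [ 0.14 -0.05  0.41]
60 0.8 [ -1. -20. -41. -67. -12.  70.] err 2.567 wrist z [ 0.17 -0.06  0.46]
60 1.1 [  2. -19. -38. -59. -11.  61.] err 3.015 wrist z [ 0.21 -0.06  0.5 ]
60 1.24 [  4. -18. -36. -55. -10.  55.] err 3.13 wrist z [ 0.22 -0.06  0.51]
45 0 [  6.  -9. -46. -60.  -5.  61.] err 2.617 wrist z [ 0.2  -0.05  0.41]
45 0.4 [ 22. -21. -58.  14. -12. -26.] err 3.68 wrist z [ 0.21 -0.06  0.5 ]
45 0.8 [ 26. -24. -58.  34. -18. -46.] err 1.756 wrist z [ 0.23 -0.05  0.56]
45 1.1 [ 23. -22. -58.  45. -15. -55.] err 0.33 wrist z [ 0.26 -0.04  0.59]
45 1.24 [ 22. -21. -57.  46. -14. -56.] err 0.0 wrist z [ 0.28 -0.03  0.6 ]
30 0 [ 26. -12. -58.  20. -18. -36.] err 1.554 wrist z [ 0.28 -0.04  0.49]
30 0.4 [ 31. -20. -58.  28. -26. -46.] err 0.0 wrist z [ 0.27 -0.03  0.55]
30 0.8 [ 31. -20. -47.  20. -36. -38.] err 0.0 wrist z [ 0.3  -0.03  0.61]
30 1.1 [ 29. -17. -40.  17. -40. -32.] err 0.0 wrist z [ 0.33 -0.03  0.65]
30 1.24 [ 28. -15. -36.  16. -41. -30
[... 1601 characters left out ...]
0.4 [ 19.  19.  -8.  -6. -93. -10.] err 0.0 wrist z [0.63 0.01 0.55]
-30 0.8 [  18.   18.    0.   -6. -101.  -11.] err 0.0 wrist z [0.65 0.01 0.61]
-30 1.1 [  18.   21.    8.   -6. -107.  -11.] err 0.0 wrist z [0.69 0.02 0.65]
-30 1.24 [  17.   22.   12.   -5. -110.  -11.] err 0.0 wrist z [0.71 0.02 0.66]
-48 0 [  17.   33.   -2.   -8. -102.   -8.] err 0.0 wrist z [0.72 0.02 0.41]
-48 0.4 [  17.   30.    1.   -8. -109.   -9.] err 0.0 wrist z [0.72 0.02 0.48]
-48 0.8 [  17.   29.    8.   -8. -117.  -10.] err 0.0 wrist z [0.74 0.02 0.54]
-48 1.1 [  16.   31.   17.   -8. -123.  -11.] err 0.0 wrist z [0.77 0.03 0.57]
-48 1.24 [  16.   32.   21.   -8. -126.  -11.] err 0.0 wrist z [0.79 0.03 0.59]
```

```bash
python3 -m pendant '[[[0,0,0,0,-7,0,0.6],[0,0,0,0,-7,0,0.6],[0,0,0,0,-7,0,0.6],[0,0,0,0,-7,0,0.6],[0,0,0,0,-7,0,0.6],[0,0,0,0,-7,0,0.6],[0,0,0,0,-3,0,0.6],[0,0,0,0,0,0,0.6],[0,0,0,0,0,0,0.6]]]';  python3 - <<'E'
from ik import *
from tgt import rel
p=np.load("p.npy")
for b in (.12,0): rel(*barpose(p,0,16,back=b))
print(ctrl.get_obs()["joint_pos"])
E
```

```text
clock: 12.0
tool_pos: [0.5248, -0.0025, 0.4161]
orientation: [-112.9, 0.1, 96.9]
force: [0.1, 0.1, 0.1]
opening: 0.0529
rotvec(tool) [ 6.9  -0.01 -0.1 ] shift cur cm [-0.02  9.97 15.12] shift tgt-frame [-0.04 11.71 13.81]
rotvec(tool) [ 6.9  -0.01 -0.1 ] shift cur cm [ 0.   21.88 16.56] shift tgt-frame [-0.04 23.71 13.81]
[ 27.02611374 -13.03073347 -19.17918851   8.77062236 -62.51991601
 -22.68134463]
```

```bash
python3 -m pendant '[[[0,0,0,6.9,0,0,0.6],[0,2.9,3,0,0,0,0.6],[0,2.9,3,0,0,0,0.6],[0,2.9,3,0,0,0,0.6],[0,3,3,0,0,0,0.6],[0,0,1.8,0,0,0,0.6],[0,0,0,0,0,0,0.6],[0,0,0,0,0,0,0.6],[0,0,0,0,0,0,0.6]]]';  python3 - <<'E'
from ik import *
from tgt import rel
import pickle
p=np.load("p.npy")
for b in (.12,0): rel(*barpose(p,0,16,back=b))
print(ctrl.get_obs()["joint_pos"])
po=pose(); s=snapshot("wrist"); pickle.dump((po,s),open("w5.pkl","wb"))
im=s["image"][:,:,::-1].copy()
pts=[w(p,hubp([-.165,y,.042])) for y in(-.075,0,.075)]+[w(p,hubp([-.124,y,.05])) for y in (0,)]+[w(p,hubp([.118*np.cos(a),.118*np.sin(a),.046])) for a in np.radians([45,135,225,315])]
for u,v in wproj(s,po,pts): cv2.circle(im,(int(u),int(v)),3,(0,0,255),1); print(u,v)
cv2.imwrite("pics/w5.png",im)
E
```

```text
clock: 12.75
tool_pos: [0.4269, -0.0145, 0.2685]
orientation: [-106.2, 0.1, 97.0]
force: [0.3, -0.3, 0.1]
opening: 0.0529
rotvec(tool) [ 0.22  0.06 -0.06] shift cur cm [-0.03  0.25  0.26] shift tgt-frame [-0.03  0.25  0.26]
rotvec(tool) [ 0.22  0.06 -0.06] shift cur cm [-1.000e-02  1.225e+01  3.000e-01] shift tgt-frame [-0.03 12.25  0.26]
[ 31.20634562 -17.51355892 -38.56064118   8.18224731 -54.39741306
 -28.12044808]
323.52164106556944 107.1566378991399
323.38528618169437 194.345555258641
323.1366147972487 271.1671897312381
275.96490887224843 197.9807841509467
90.89767882739048 278.3283353164794
237.67657525995918 283.8354177576646
224.9353895507652 99.08084955517019
64.34532037697232 117.74146960662235
```

View pics/w5.png

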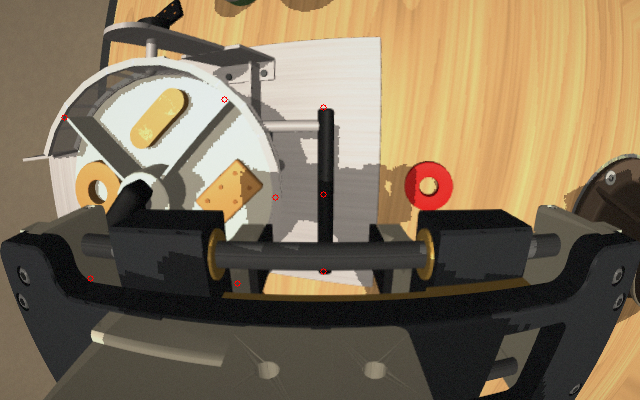

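```bash
python3 - <<'E'
import pickle,numpy as np
from model import *
po,s=pickle.load(open("w5.pkl","rb"))
g=s["image"].sum(2)
for v in (140,150,160,170,180,190,200):
    x=np.nonzero(g[v,305:350]<140)[0]+305; print(v,x.min(),x.max(),x.mean())
p=np.load("p.npy")
for r in (-.169,-.167,-.165,-.163): print(r, wproj(s,po,[w(p,hubp([r,y,.042])) for y in (-.03,0)]).round(1).tolist())
E
```

```text
140 319 333 325.9230769230769
150 319 333 326.0769230769231
160 319 333 326.0769230769231
170 318 332 324.92857142857144
180 318 332 324.9230769230769
190 318 332 325.0
200 318 332 325.0
-0.169 [[328.1, 160.1], [327.9, 194.2]]
-0.167 [[325.8, 160.1], [325.7, 194.3]]
-0.165 [[323.5, 160.1], [323.4, 194.3]]
-0.163 [[321.1, 160.2], [321.1, 194.4]]
```

```bash
python3 -m pendant '[[[0,2,0.3,0.2,0,0,0.33],[0,2,0,0,0,0,0.33],[0,1.5,0,0,0,0,0.33],[0,0.5,0,0,0,0,0.33],[0,0,0,0,0,0,0.33],[0,0,0,0,0,0,0.33],[0,0,0,0,0,0,0.33],[0,0,0,0,0,0,0.33]]]';  python3 - <<'E'
from ik import *
from tgt import rel
import pickle
p=np.load("p.npy")
rel(*barpose(p,0,16))
po=pose(); s=snapshot("wrist"); pickle.dump((po,s),open("w6.pkl","wb"))
g=s["image"].sum(2)
for v in (120,140,150,160,170,180,190,200):
    x=np.nonzero(g[v,300:350]<140)[0]+300; print(v,x.min(),x.max(),x.mean())
for r in (-.169,-.167,-.165,-.163): print(r, wproj(s,po,[w(p,hubp([r,y,.042])) for y in (-.03,0)]).round(1).tolist())
cv2.imwrite("pics/w6.png",s["image"][:,:,::-1])
E
```

```text
clock: 13.47
tool_pos: [0.4402, -0.013, 0.2103]
orientation: [-106.0, 0.1, 97.0]
force: [-0.5, 0.3, 0.8]
opening: 0.0288
rotvec(tool) [ 0.04  0.1  -0.04] shift cur cm [-0.01  6.28 -0.05] shift tgt-frame [-0.02  6.28 -0.06]
120 312 331 321.0
140 312 331 321.25
150 312 331 321.4117647058824
160 312 331 321.4117647058824
170 312 331 321.4375
180 312 331 321.5882352941176
190 312 331 321.5
200 312 330 321.0
-0.169 [[325.0, 171.8], [324.8, 215.0]]
-0.167 [[322.0, 171.9], [321.9, 215.1]]
-0.165 [[319.0, 171.9], [319.0, 215.2]]
-0.163 [[316.0, 172.0], [316.1, 215.3]]
```

View pics/w6.png

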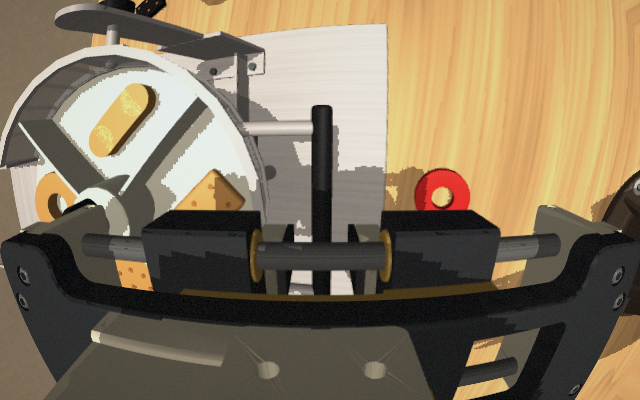

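```bash
python3 -m pendant '[[[0,2,0.1,0,0,0,0.33],[0,1.5,0,0,0,0,0.33],[0,1,0,0,0,0,0.33],[0,1,0,0,0,0,0.33],[0,0.7,0,0,0,0,0.33],[0,0,0,0,0,0,0.33],[0,0,0,0,0,0,0.33]]]';  python3 - <<'E'
from ik import *
from tgt import rel
p=np.load("p.npy")
rel(*barpose(p,0,16))
s=snapshot("wrist"); cv2.imwrite("pics/w7.png",s["image"][:,:,::-1])
s=snapshot("scene"); cv2.imwrite("pics/s7.png",cv2.resize(s["image"][90:310,180:440,::-1],None,fx=2.6,fy=2.6))
E
```

```text
clock: 14.1
tool_pos: [0.4556, -0.0114, 0.1495]
orientation: [-105.9, 0.1, 97.0]
force: [-0.6, 0.2, 0.4]
opening: 0.0289
rotvec(tool) [-0.06  0.11 -0.09] shift cur cm [ 0.01  0.01 -0.24] shift tgt-frame [ 0.01  0.01 -0.24]
```

View pics/w7.png

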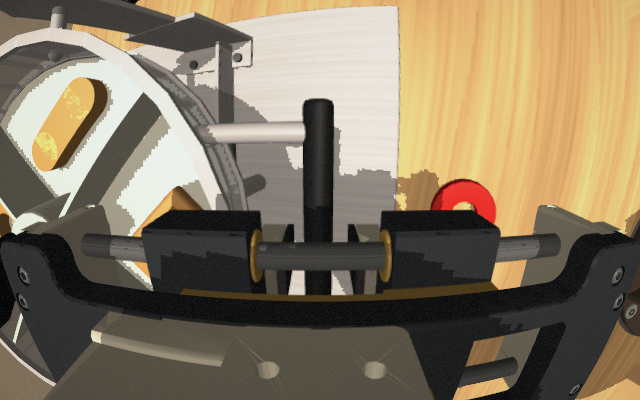

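View pics/s7.png

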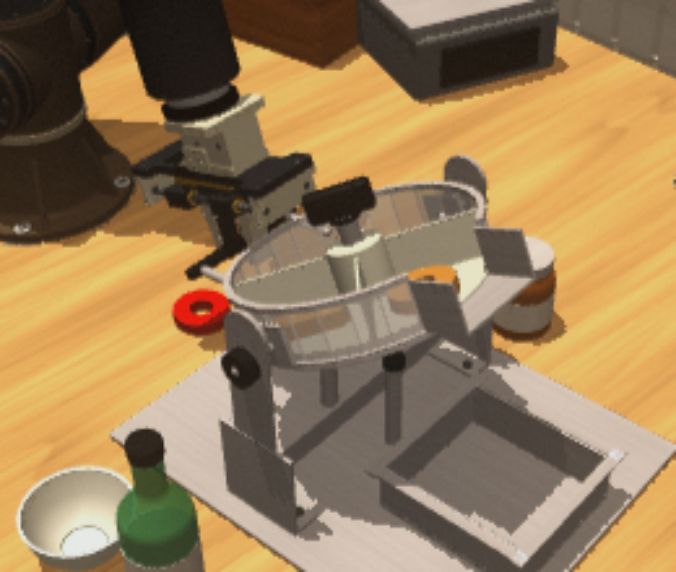

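```bash
python3 -m pendant '[[[0,0,-0.1,0,0,0,0],[0,0,0,0,0,0,0],[0,0,0,0,0,0,0],[0,0,0,0,0,0,0],[0,0,0,0,0,0,0]]]';  python3 - <<'E'
from ik import *
from tgt import rel
p=np.load("p.npy")
rel(*barpose(p,0,16)); o=ctrl.get_obs(); print(o["moment"],o["joint_pos"])
E
```

```text
clock: 14.62
tool_pos: [0.4569, -0.0112, 0.15]
orientation: [-106.0, 0.1, 97.0]
force: [-1.6, 0.5, 2.6]
opening: 0.013
rotvec(tool) [-0.    0.11 -0.06] shift cur cm [ 0.    0.03 -0.11] shift tgt-frame [ 0.    0.03 -0.11]
[-0.03297819  1.00691577  0.05689902] [ 28.38254563  -6.59544168 -48.42131363  10.55893106 -33.70272168
 -29.37743645]
```

```bash
python3 -m pendant '[[[0,-0.44,0.02,1.5,0,0,0],[0,-0.88,0.025,3,0,0,0],[0,-0.88,0.025,3,0,0,0],[0,0,0,0,0,0,0],[0,0,0,0,0,0,0]]]';  python3 - <<'E'
from ik import *
from tgt import rel
p=np.load("p.npy")
rel(*barpose(p,np.radians(7.5),16-7.5)); o=ctrl.get_obs(); print(o["force"],o["moment"],o["joint_pos"])
s=snapshot("scene"); cv2.imwrite("pics/s8.png",cv2.resize(s["image"][90:310,180:440,::-1],None,fx=2.6,fy=2.6))
E
```

```text
clock: 15.03
tool_pos: [0.4512, -0.0119, 0.1704]
orientation: [-98.5, 0.1, 97.0]
force: [2.0, 0.9, -3.1]
opening: 0.013
rotvec(tool) [-0.02  0.03 -0.07] shift cur cm [ 0.   -0.06 -0.11] shift tgt-frame [ 0.   -0.06 -0.11]
[ 2.0143626   0.85891079 -3.08457235] [ 0.10031849 -0.06049798 -0.04519136] [ 26.25304596  -3.87504517 -38.79442972   3.89874524 -47.16316619
 -21.73099232]
```

View pics/s8.png

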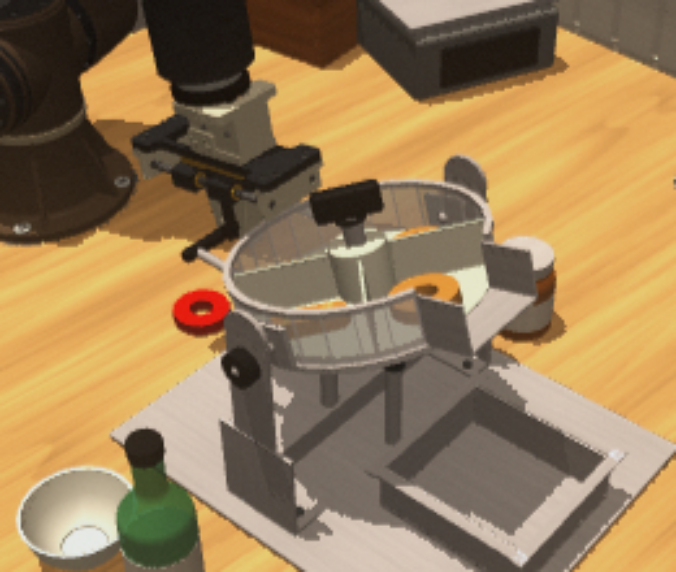

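The bowl follows, with −3 N on the tool as expected. I'll continue with the same twist.

```bash
python3 -m pendant '[[[0,-0.88,0.025,3,0,0,0],[0,-0.88,0.025,3,0,0,0],[0,-0.88,0.025,3,0,0,0],[0,-0.88,0.025,3,0,0,0],[0,-0.88,0.025,3,0,0,0],[0,-0.88,0.025,3,0,0,0],[0,-0.88,0.025,3,0,0,0],[0,-0.88,0.025,3,0,0,0],[0,-0.88,0.025,3,0,0,0],[0,-0.88,0.025,3,0,0,0],[0,0,0,0,0,0,0],[0,0,0,0,0,0,0]]]';  python3 - <<'E'
from ik import *
from tgt import rel
p=np.load("p.npy")
rel(*barpose(p,np.radians(37.5),16-37.5)); o=ctrl.get_obs(); print(o["force"],o["moment"],o["joint_pos"])
s=snapshot("scene"); cv2.imwrite("pics/s9.png",cv2.resize(s["image"][90:310,180:440,::-1],None,fx=2.6,fy=2.6))
E
```

```text
clock: 16.08
tool_pos: [0.4553, -0.0114, 0.2562]
orientation: [-68.4, 0.1, 97.0]
force: [-2.1, -1.4, -3.5]
opening: 0.0129
rotvec(tool) [-0.12 -0.01 -0.15] shift cur cm [ 0.   -0.23 -0.12] shift tgt-frame [ 0.   -0.23 -0.12]
[-2.06532362 -1.4465147  -3.54425629] [-0.03772817 -0.97894268  0.07761676] [ 19.4225381   12.81287439  -7.90319175  -4.41811804 -90.46480646
 -11.66433837]
```

View pics/s9.png

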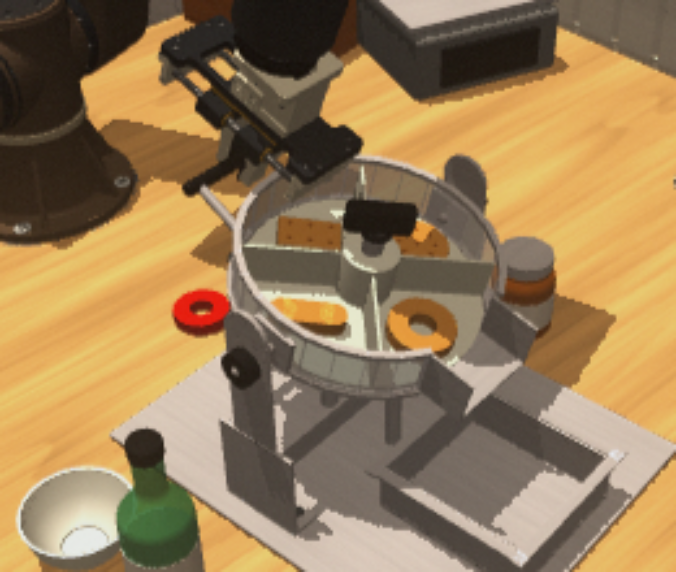

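```bash
python3 -m pendant '[[[0,-0.73,0.02,2.5,0,0,0],[0,-0.73,0.02,2.5,0,0,0],[0,-0.73,0.02,2.5,0,0,0],[0,-0.73,0.02,2.5,0,0,0],[0,-0.73,0.02,2.5,0,0,0],[0,-0.73,0.02,2.5,0,0,0],[0,-0.73,0.02,2.5,0,0,0],[0,-0.73,0.02,2.5,0,0,0],[0,-0.73,0.02,2.5,0,0,0],[0,-0.73,0.02,2.5,0,0,0],[0,-0.73,0.02,2.5,0,0,0],[0,-0.73,0.02,2.5,0,0,0]]]'; python3 -m pendant '[[[0,0,0,0,0,0,0],[0,0,0,0,0,0,0],[0,0,0,0,0,0,0],[0,0,0,0,0,0,0],[0,0,0,0,0,0,0],[0,0,0,0,0,0,0],[0,0,0,0,0,0,0],[0,0,0,0,0,0,0]]]';  python3 - <<'E'
from ik import *
from tgt import rel
p=np.load("p.npy")
rel(*barpose(p,np.radians(67.5),16-67.5)); o=ctrl.get_obs(); print(o["force"],o["moment"],o["joint_pos"])
s=snapshot("scene"); cv2.imwrite("pics/s10.png",cv2.resize(s["image"][90:310,180:440,::-1],None,fx=2.6,fy=2.6))
E
```

```text
clock: 17.13
tool_pos: [0.5032, -0.0055, 0.3302]
orientation: [-38.5, 0.2, 97.0]
force: [-2.9, -2.2, -0.6]
opening: 0.0131
clock: 17.8
tool_pos: [0.5033, -0.0055, 0.3303]
orientation: [-38.4, 0.1, 97.0]
force: [-5.0, -3.5, 3.3]
opening: 0.0129
rotvec(tool) [-0.06 -0.05 -0.15] shift cur cm [-0.   -0.11 -0.08] shift tgt-frame [-0.   -0.11 -0.08]
[-4.98122631 -3.53175609  3.28950509] [-0.35569188 -0.60317513  0.62995166] [  15.999579     33.34514105   19.91117317   -8.74430084 -127.46634288
  -11.04337501]
```

View pics/s10.png

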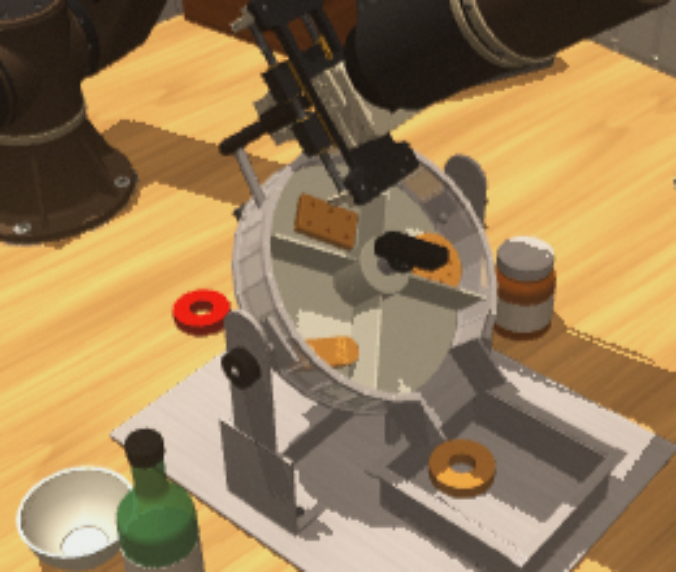

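```bash
python3 -m pendant '[[[0,0,0,0,0,0,0],[0,0,0,0,0,0,0],[0,0,0,0,0,0,0],[0,0,0,0,0,0,0]]]';  python3 - <<'E'
from ik import *
s=snapshot("scene"); cv2.imwrite("pics/s11.png",cv2.resize(s["image"][210:330,290:440,::-1],None,fx=4.5,fy=4.5,interpolation=cv2.INTER_CUBIC))
E
```

```text
clock: 18.18
tool_pos: [0.5033, -0.0055, 0.3303]
orientation: [-38.4, 0.1, 97.0]
force: [-5.2, -3.1, 4.2]
opening: 0.013
```

View pics/s11.png

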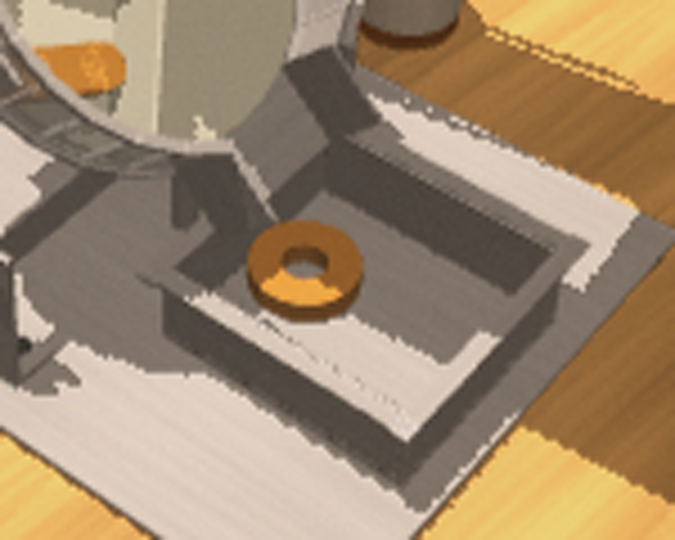

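```bash
python3 - <<'E'
from ik import *
p=np.load("p.npy");c,s_=np.cos(p[2]),np.sin(p[2])
s=snapshot("scene")
st=lambda P:(round(c*(P[0]-p[0])+s_*(P[1]-p[1]),4),round(-s_*(P[0]-p[0])+c*(P[1]-p[1]),4))
cr=lambda u,v:(u/4.5+290-.4,v/4.5+210-.4)
print("lip stand x/z at 1.178:",hubp([.16,0,0],1.178)+[0,0,.205])
for z in (.017,.025,.05,.07): print(z,"ring",st(onz(s,cr(305,262),z)))
print("pan rim corners", [st(onz(s,cr(*q),.06)) for q in ((165,290),(410,440),(590,243),(345,140))])
for r in silhouettes(s,"ring_biscuit")[:3]: print(r["confidence"],r["bbox"])
T=snapshot("top"); cv2.imwrite("pics/t12.png",cv2.resize(T["image"][70:200,240:400,::-1],None,fx=4,fy=4,interpolation=cv2.INTER_CUBIC))
E
```

```text
lip stand x/z at 1.178: [0.1057209  0.         0.08430579]
0.017 ring (np.float64(0.1126), np.float64(0.013))
0.025 ring (np.float64(0.1168), np.float64(0.0068))
0.05 ring (np.float64(0.1299), np.float64(-0.0126))
0.07 ring (np.float64(0.1404), np.float64(-0.0281))
pan rim corners [(np.float64(0.0895), np.float64(-0.085)), (np.float64(0.2482), np.float64(-0.0835)), (np.float64(0.2472), np.float64(0.0917)), (np.float64(0.0955), np.float64(0.0714))]
0.77 [244.3, 202.5, 22.4, 15.7]
0.64 [340.9, 180.5, 16.1, 18.3]
0.58 [346.0, 257.3, 24.4, 23.1]
```

View pics/t12.png

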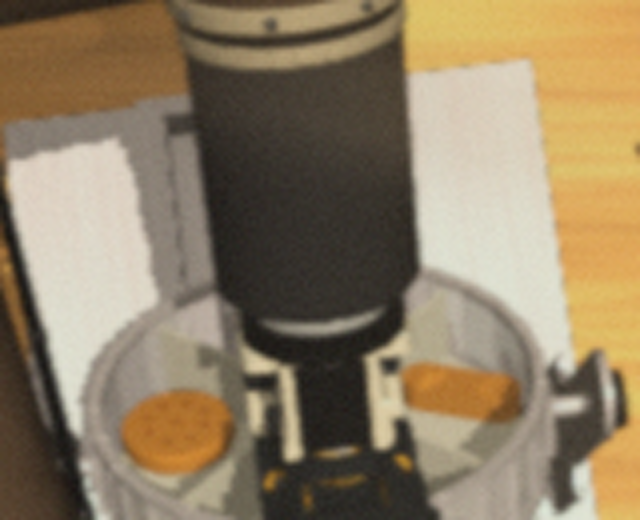

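```bash
python3 -m pendant '[[[0,0.44,-0.03,-1.5,0,0,0],[0,0.88,-0.07,-3,0,0,0],[0,0.88,-0.07,-3,0,0,0],[0,0.88,-0.07,-3,0,0,0],[0,0.88,-0.07,-3,0,0,0],[0,0.88,-0.07,-3,0,0,0],[0,0.88,-0.07,-3,0,0,0],[0,0.88,-0.07,-3,0,0,0],[0,0.88,-0.07,-3,0,0,0],[0,0.88,-0.07,-3,0,0,0],[0,0,0,0,0,0,0],[0,0,0,0,0,0,0]]]';  python3 - <<'E'
from ik import *
from tgt import rel
p=np.load("p.npy"); t=67.5-28.5
rel(*barpose(p,np.radians(t),16-t)); o=ctrl.get_obs(); print(o["force"])
s=snapshot("scene"); cv2.imwrite("pics/s13.png",cv2.resize(s["image"][130:330,230:440,::-1],None,fx=3,fy=3,interpolation=cv2.INTER_CUBIC))
E
```

```text
clock: 19.38
tool_pos: [0.4573, -0.011, 0.2616]
orientation: [-67.1, 0.1, 97.0]
force: [-0.1, -3.4, -2.1]
opening: 0.0127
rotvec(tool) [ 0.08  0.05 -0.12] shift cur cm [-0.01 -0.09 -0.11] shift tgt-frame [-0.01 -0.09 -0.11]
[-0.08097575 -3.43402966 -2.1009074 ]
```

View pics/s13.png

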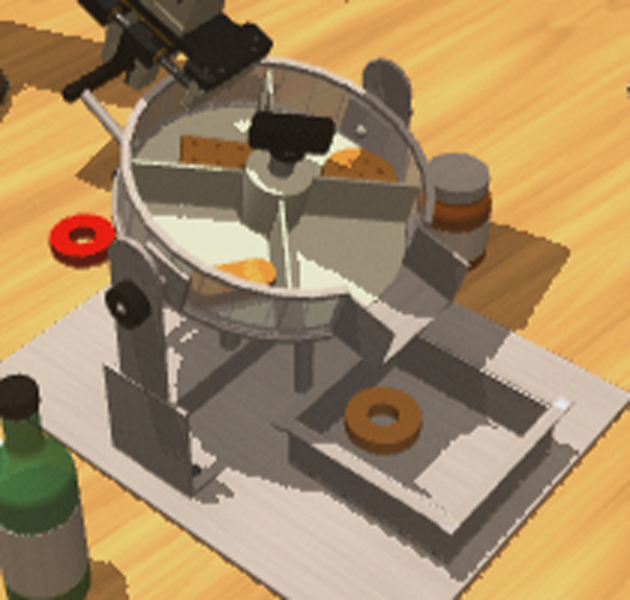

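```bash
python3 -m pendant '[[[0,0.88,-0.07,-3,0,0,0],[0,0.88,-0.07,-3,0,0,0],[0,0.88,-0.07,-3,0,0,0],[0,0.88,-0.07,-3,0,0,0],[0,0.88,-0.07,-3,0,0,0],[0,0.88,-0.07,-3,0,0,0],[0,0.88,-0.07,-3,0,0,0],[0,0.88,-0.07,-3,0,0,0],[0,0.88,-0.07,-3,0,0,0],[0,0.58,-0.04,-2,0,0,0],[0,0.29,-0.02,-1,0,0,0],[0,0,0,0,0,0,0]]]';  python3 - <<'E'
from ik import *
from tgt import rel
p=np.load("p.npy"); t=9
rel(*barpose(p,np.radians(t),16-t)); o=ctrl.get_obs(); print(o["force"])
E
```

```text
clock: 20.43
tool_pos: [0.4503, -0.0119, 0.1743]
orientation: [-97.0, 0.1, 97.1]
force: [3.4, -3.3, -2.5]
opening: 0.0132
rotvec(tool) [ 0.04  0.11 -0.09] shift cur cm [-0.01 -0.11 -0.12] shift tgt-frame [-0.01 -0.11 -0.12]
[ 3.38467972 -3.31034035 -2.47368499]
```

```bash
python3 -m pendant '[[[0,0.29,-0.02,-1,0,0,0],[0,0.29,-0.02,-1,0,0,0],[0,0.29,-0.02,-1,0,0,0],[0,0.29,-0.02,-1,0,0,0],[0,0.29,-0.02,-1,0,0,0],[0,0.29,-0.02,-1,0,0,0],[0,0.29,-0.02,-1,0,0,0],[0,0.15,-0.01,-0.5,0,0,0],[0,0,0,0,0,0,0],[0,0,0,0,0,0,0]]]';  python3 - <<'E'
from ik import *
from tgt import rel
p=np.load("p.npy"); t=0
rel(*barpose(p,np.radians(t),16-t)); o=ctrl.get_obs(); print(o["force"])
E
```

```text
clock: 21.27
tool_pos: [0.4556, -0.0112, 0.1534]
orientation: [-104.4, 0.1, 97.0]
force: [3.6, -1.6, -3.4]
opening: 0.0133
rotvec(tool) [-1.58  0.11 -0.09] shift cur cm [-0.01  0.38 -0.15] shift tgt-frame [-0.01  0.38 -0.14]
[ 3.58844977 -1.56810536 -3.37957258]
```

```bash
python3 -m pendant '[[[0,0.11,-0.01,-0.4,0,0,0],[0,0.11,-0.01,-0.4,0,0,0],[0,0.06,0,-0.2,0,0,0],[0,0,0,0,0,0,0],[0,0,0,0,0,0,0]]]';  python3 - <<'E'
from ik import *
from tgt import rel
p=np.load("p.npy"); t=0
rel(*barpose(p,np.radians(t),16-t)); o=ctrl.get_obs(); print(o["force"])
E
python3 -m pendant '[[[0,0.06,0,-0.2,0,0,0],[0,0,0,0,0,0,0],[0,0,0,0,0,0,0]]]';  python3 - <<'E'
from ik import *
from tgt import rel
p=np.load("p.npy"); t=0
rel(*barpose(p,np.radians(t),16-t)); o=ctrl.get_obs(); print(o["force"])
E
```

```text
clock: 21.68
tool_pos: [0.4565, -0.0111, 0.1508]
orientation: [-105.5, 0.1, 97.1]
force: [5.4, -3.2, -3.0]
opening: 0.0133
rotvec(tool) [-0.48  0.12 -0.06] shift cur cm [-0.01  0.11 -0.12] shift tgt-frame [-0.01  0.11 -0.12]
[ 5.39965768 -3.17660256 -3.01653669]
clock: 21.93
tool_pos: [0.4567, -0.0111, 0.1503]
orientation: [-105.7, 0.1, 97.1]
force: [5.3, -2.0, -1.7]
opening: 0.0128
rotvec(tool) [-0.27  0.12 -0.06] shift cur cm [-0.01  0.05 -0.11] shift tgt-frame [-0.01  0.05 -0.11]
[ 5.32117671 -2.02229822 -1.73672212]
```

```bash
python3 -m pendant '[[[0,0.04,0,-0.2,0,0,0],[0,0.03,0,0,0,0,0],[0,0,0,0,0,0,0],[0,0,0,0,0,0,0]]]';  python3 - <<'E'
from ik import *
from tgt import rel
p=np.load("p.npy"); t=0
rel(*barpose(p,np.radians(t),16-t)); o=ctrl.get_obs(); print(o["force"])
s=snapshot("scene"); cv2.imwrite("pics/s14.png",cv2.resize(s["image"][130:330,230:440,::-1],None,fx=3,fy=3,interpolation=cv2.INTER_CUBIC))
E
```

```text
clock: 22.27
tool_pos: [0.4568, -0.0111, 0.1501]
orientation: [-106.0, 0.1, 97.1]
force: [-2.1, -1.6, 6.7]
opening: 0.0131
rotvec(tool) [-0.05  0.12 -0.05] shift cur cm [-0.01  0.03 -0.11] shift tgt-frame [-0.01  0.03 -0.11]
[-2.14886145 -1.62428594  6.7337053 ]
```

```bash
python3 -m pendant '[[[0,0,0,0,0,0,0.33],[0,0,0,0,0,0,0.33],[0,0,0,0,0,0,0.33],[0,0,0,0,0,0,0.33],[0,0,0,0,0,0,0.33]]]';  python3 - <<'E'
from ik import *
s=snapshot("scene"); cv2.imwrite("pics/s15.png",cv2.resize(s["image"][130:330,230:440,::-1],None,fx=3,fy=3,interpolation=cv2.INTER_CUBIC))
s=snapshot("wrist"); cv2.imwrite("pics/w15.png",s["image"][:,:,::-1])
E
```

```text
clock: 22.73
tool_pos: [0.4561, -0.0114, 0.149]
orientation: [-105.8, 0.1, 97.0]
force: [0.1, -0.5, 0.3]
opening: 0.0287
```

View pics/s15.png

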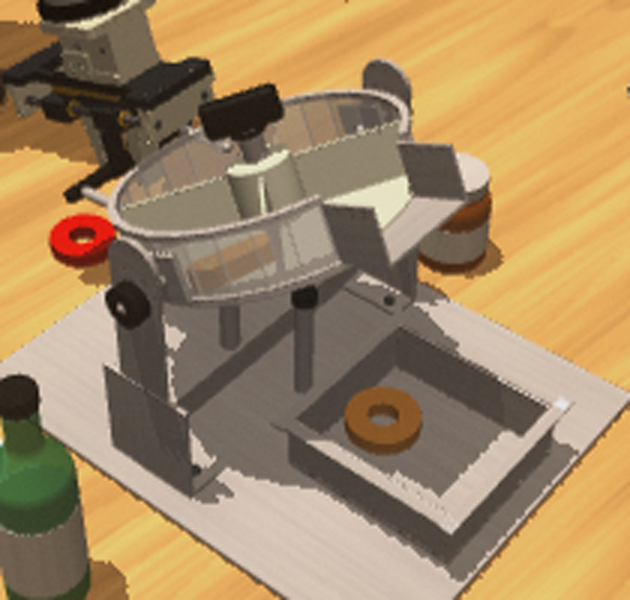

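View pics/w15.png

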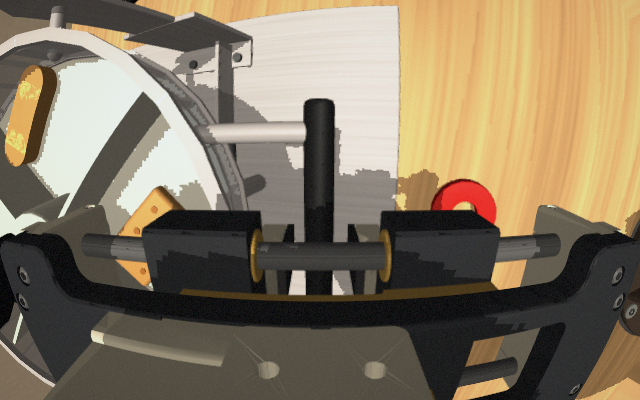

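```bash
python3 -m pendant '[[[0,-1,0,0,0,0,0.33],[0,-2,0,0,0,0,0.33],[0,-3,0,0,0,0,0.33],[0,-4,0,0,0,0,0.33],[0,-4,0,0,0,0,0.33],[0,-4,0,0,0,0,0.33],[0,-2,3,0,0,0,0.33],[0,-1,3,0,0,0,0.33],[0,0,2,0,0,0,0.33],[0,0,0,0,0,0,0.33],[0,0,0,0,0,0,0.33]]]';  python3 - <<'E'
from ik import *
s=snapshot("scene"); cv2.imwrite("pics/s16.png",cv2.resize(s["image"][130:370,180:460,::-1],None,fx=2.4,fy=2.4,interpolation=cv2.INTER_CUBIC))
s=snapshot("top"); cv2.imwrite("pics/t16.png",cv2.resize(s["image"][70:280,200:460,::-1],None,fx=2.8,fy=2.8,interpolation=cv2.INTER_CUBIC))
E
```

```text
clock: 23.75
tool_pos: [0.3224, -0.027, 0.3297]
orientation: [-106.0, -0.0, 97.2]
force: [0.1, 0.8, 0.1]
opening: 0.0292
```

View pics/t16.png

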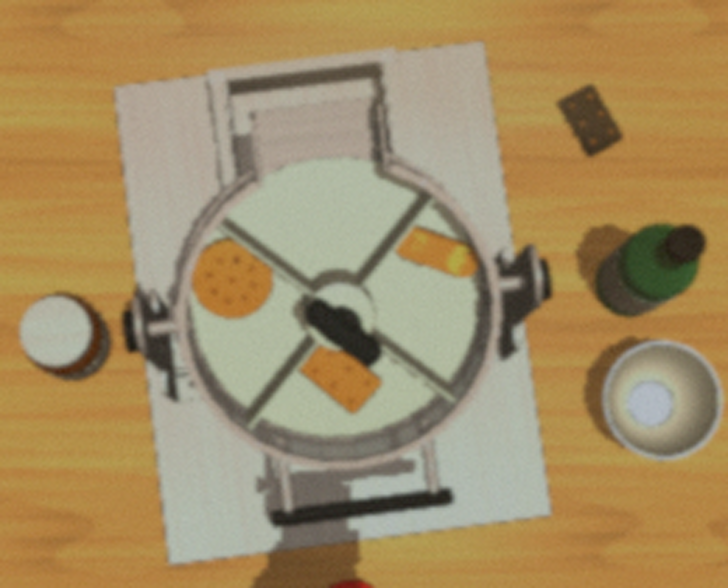

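View pics/s16.png

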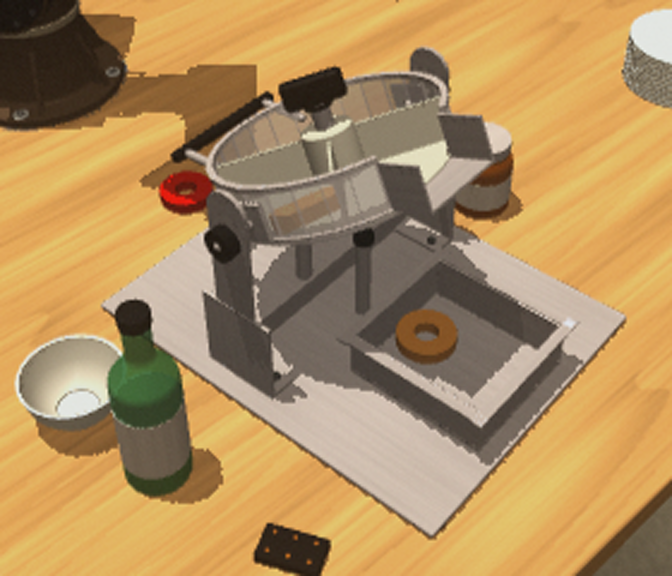

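```bash
python3 - <<'E'
from ik import *
import pickle
p=np.load("p.npy");c,s_=np.cos(p[2]),np.sin(p[2])
T0,S0=pickle.load(open("ts0.pkl","rb")); s=snapshot("scene")
im=s["image"]; d=np.abs(im.astype(int)-S0["image"]).sum(2)
out=np.hstack([S0["image"][215:335,290:450,::-1],im[215:335,290:450,::-1]])
cv2.imwrite("pics/cmp.png",cv2.resize(out,None,fx=2.5,fy=2.5,interpolation=cv2.INTER_CUBIC))
# ring mask by colour
sub=im[240:300,335:385].astype(int); m=(sub[:,:,0]-sub[:,:,2])>40
ys,xs=np.nonzero(m); print(xs.min()+335,xs.max()+335,ys.min()+240,ys.max()+240,m.sum())
full=np.zeros((400,640),np.uint8); full[240:300,335:385]=m*255
def render(q):
    x,y,z,tx,ty=q
    R=Ro.from_euler('xyz',[tx,ty,0],degrees=True).as_matrix()
    a=np.linspace(0,2*np.pi,60); M=np.zeros((400*4,640*4),np.uint8)
    for h in(-.008,.008):
        P=(R@np.stack([.033*np.cos(a),.033*np.sin(a),0*a+h])).T+[x,y,z-.205]
        W=np.array([w(p,v) for v in P]); uv=proj(s,W)
        o=(uv*4+2).astype(np.int32)
        if h<0: lo=o
        else: hi=o
    hull=cv2.convexHull(np.vstack([lo,hi])); cv2.fillConvexPoly(M,hull,255)
    return cv2.resize(M,(640,400),interpolation=cv2.INTER_AREA)/255.
ff=full.copy(); cnt,_=cv2.findContours(full,cv2.RETR_EXTERNAL,cv2.CHAIN_APPROX_NONE); ff[:]=0; cv2.drawContours(ff,cnt,-1,255,-1); tgt=ff/255.
from scipy.optimize import minimize
for init in ([.115,.01,.02,0,0],[.125,0,.034,0,30],[.125,0,.034,0,-30],[.125,-.01,.034,30,0],[.125,-.01,.034,-30,0]):
    best=minimize(lambda q:np.abs(render([q[0]/100,q[1]/100,q[2]/100,q[3]*10,q[4]*10])-tgt).sum(),[init[0]*100,init[1]*100,init[2]*100,init[3]/10,init[4]/10],method="Nelder-Mead",options=dict(maxiter=400,initial_simplex=None))
    print(init,best.fun.round(1),(best.x*[10,10,10,10,10]).round(1))
E
```

```text
345 370 259 281 457
[0.115, 0.01, 0.02, 0, 0] 25.7 [115.3   9.1  15.4  -0.    0. ]
[0.125, 0, 0.034, 0, 30] 70.1 [121.5   0.   28.8   0.   30.3]
[0.125, 0, 0.034, 0, -30] 28.7 [121.5   0.   27.6   0.   -5.9]
[0.125, -0.01, 0.034, 30, 0] 98.7 [126.3  -8.1  37.7  30.4   0. ]
[0.125, -0.01, 0.034, -30, 0] 37.1 [130.4 -13.3  45.3  -7.9  -0. ]
```

View pics/cmp.png

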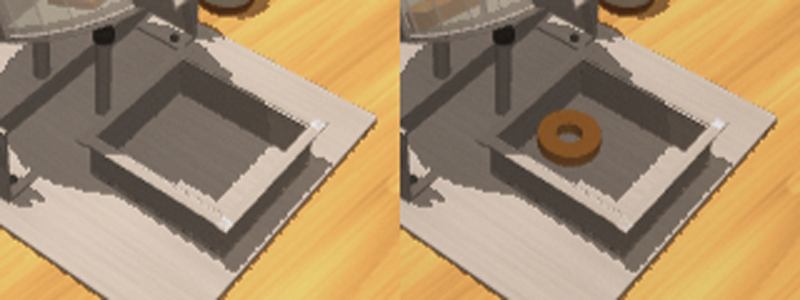

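```bash
python3 - <<'E'
from h import *
import pickle
T0,S0=pickle.load(open("ts0.pkl","rb"));T=snapshot("top")
for th in ("jam_jar","oil_bottle","sugar_bowl"):
    a=silhouettes(T,th)[:4]; print(th,[(round(r["confidence"],2),np.round(r["bbox"],0).tolist()) for r in a])
for nm,(x0,x1,y0,y1) in dict(jar=(200,240,170,210),bottle_sugar=(410,465,140,240),pan=(270,345,85,128)).items():
    a=T0["image"][y0:y1,x0:x1].astype(np.float32).mean(2);b=T["image"][y0:y1,x0:x1].astype(np.float32).mean(2)
    print(nm,cv2.phaseCorrelate(a,b))
print(ctrl.get_obs()["force"]); ctrl.close_job()
E
```

```text
jam_jar [(0.58, [206.0, 173.0, 33.0, 32.0])]
oil_bottle [(0.73, [411.0, 150.0, 41.0, 34.0]), (0.24, [269.0, 155.0, 31.0, 27.0])]
sugar_bowl [(0.6, [415.0, 194.0, 40.0, 42.0])]
jar ((-0.009599166825982053, -0.07092105629368106), 0.9098487792909146)
bottle_sugar ((-0.00010136660371173889, -0.02751943745455776), 0.9449104136228561)
pan ((0.5320874076744602, 0.520912805929143), 1.0049962259928384)
[0.58176017 0.37748388 0.28663695]
the job is handed in; nothing more can be done
```

The ring biscuit is in the steel pan, the bowl is back on its rest, and the job was handed in at about 24 s with the robot touching nothing.

**What I did:** I turned the carousel about 139° clockwise by the wing knob, so that the ring's compartment faced the spout. I then lifted the bar along its arc to about 1.18 rad, and the ring slid out. I lowered the bowl at the end in small steps until the force reading changed from about −3 N to +7 N, which showed the rest was carrying it. Then I opened the fingers and drew back.

**Last checks:**
- **Ring:** it fits best as lying flat on the pan floor near the rear wall. An earlier estimate, made while the bowl was tipped, suggested it might lean on that wall. The spout hides it in the top view, so only the scene camera confirms it.
- **Other biscuits:** the round, oblong and finger biscuits are all still in their compartments.
- **Jar, bottle and sugar bowl:** the top view shows a shift of less than 0.1 pixel.
- **Pan:** it sits at the same pixels as before in the scene view. The automatic top-view comparison reported a shift of about half a pixel there, under about 1.5 mm. I put this down to the spout covering most of that patch.
- **Forces:** the highest reading at the end of a move was about 8 N. I did not log the readings within moves.

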